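# Snap the control board back into the opened induction hob

### The arm

A 7-joint arm with a two-finger parallel gripper is mounted at the origin on the work surface. World frame = base frame: x ahead of the robot, y to its left, z up, the work surface at z = 0. Lengths are in m, angles in rad, forces in N, time in s.
With the tool pointing down it reaches from about 0.35 to 0.9 m from the base axis. Payload 19.9 kg.
Tool frame: the origin (TCP) lies at the very end of the fingers, on their centre line; the grasp point (between the pads) lies 19 mm behind it (robot.grip_point_offset is the x of the grasp point in the tool frame, in m); x points along the fingers, y is the direction in which the jaws open and shut, and the axes are right-handed (so a half turn about x gives the same grasp; the last joint's range is limited). The gripper opens to 94 mm and grips with 3 to 60 N. Pads are 16 mm wide; open, the fingers measure 119 mm over their backs; the gripper's body (75 mm by 177 mm) begins 78 mm behind the grasp point.
Start: joints at [1.077, 0.417, -0.01, 1.614, 0.005, 1.111, -0.053], TCP at [0.273, -0.562, 0.205] pointing down, gripper open.
Joint ranges: [-2.81, 2.81], [-0.39, 2.02], [-1.27, 1.25], [0.06, 2.57], [-1.19, 4.33], [0.19, 2], [-2.82, 2.82]. Speed limits (rad/s): [1.89, 1.89, 2.39, 2.39, 3.01, 3.01, 3.01].

### API

Orientations are given as [roll, pitch, yaw] about the fixed x, y, z axes, in that order (R = Rz(yaw) Ry(pitch) Rx(roll)).
In Python, from rig import robot gives the robot as it stands. The module is installed in compiled form; this text tells all that it offers.
- The arm moves only by the tool drive_tool, never from a script. Its argument "targets" is a list of rows, each an object of numbers: "grip": the opening in per cent of the stroke, from 0 (shut) to 100 (fully open); "x", "y", "z": the shift along the tool's x, y, z in cm; "ax", "ay", "az": the turn, a rotation vector about the tool's x, y, z in rad. A call has 1 to 12 rows; each row shifts and turns the commanded pose from where the row before left it, along the tool's axes as they then stand; what a row does not reach is not made up. A row lasts 1/10 s, in which the tool goes at most 50 mm and 8.59 degrees, less where a joint would pass 70% of its speed; a pose out of reach is approached as far as the arm can. A call with a gripper value outside its range is refused whole. The fingers move at their own pace and stop on an object; "grip_force" is the grip in N (left out, the last holds). Time passes only in rows, so rows that do not move let the fingers close. It gives the time, the measured TCP pose, the force and the opening at its end, in the units of the state.
- robot.observe(): the state, without advancing time (a new reading comes with each control period).
- robot.get_image(name): name is "side" or "top"; returns a dict with "image" (480x640x3 uint8, red, green, blue), "mtx" (3x3 intrinsics, pixels), "rvec" (rotation vector, rad) and "tvec" (3), from world to camera coordinates, as OpenCV has them. Camera axes: x right, y down, z forward; pixel columns grow to the right and rows downward; lengths in m; the calibration is good to about 2 mm. A picture is of the moment at which its call begins. There is no depth.
- robot.job_done(): hands the job in, once; it reports no verdict.
The state is a dict: "time_s": time; "q": joint angles; "qd": joint speeds; "joint_torque": joint torques, N m; "ee_pos": TCP position; "tool_rot": TCP orientation; "force": force on the tool from outside, world axes, zero at the start; "ft_torque": the same for the moment, N m; "width": opening from 0.0 (shut) to 1.0 (fully open).
Only numpy, scipy, OpenCV 4.12 (cv2) and the standard library are available. Lean on these libraries where they do the work, as an engineer would, in place of code of your own. Each camera call takes 0.05 s, during which the arm holds its last target.

### The job

Refit the loose control board in the opened cooking hob: set it over the four barbed posts with its terminal strip on the coil side, then press it down, one corner at a time, until every post has clicked through and the board sits fully home on all four shoulders. Press with no more than about 18 N, so that the softly mounted plate under the posts is not driven down hard; let go of the board at the end, and leave the other kitchen things where they are.

Things in the scene. Friction and masses are not known exactly. Their poses are not given: they have to be found in the camera images.
- board: control board, a dark green flat plate 150 x 110 x 4 mm, 0.2 to 0.35 kg, lying parts up on the white chopping board (12 mm thick). Origin: centre of its underside; x along its long side towards the grey terminal strip on its +x edge (x 60 to 72 mm, |y| below 22, 11 mm high); z up. Two black capacitors (16 mm wide, 18 high) at x -55, y 12 and -10. Bare and free for pressing round x +-40, y +-45.
- sink_top (a point): top centre of the finned aluminium heat sink on the board's centre, 40 mm above the board's underside; it is 50 mm long in board x, 26 mm wide in board y and 36 mm high: the place to grip the board, across the 26 mm
- hob: opened portable cooking hob, fixed black tray 320 x 230 mm, walls 32 mm high. Origin: on the table under the centre of the control bay; x points to the round copper coil at x 145 mm; z up. The tray spans x -95 to 225, y +-115. In the bay an aluminium plate carries four white barbed posts; it rides on soft rubber mounts, sinks some 10 mm under a firm push and springs back; 17 mm (about 20 N) is too much.
- hole_a (a point): centre, at the underside of the board, of the 10 mm square through hole near its corner at board x +65, y +45 mm
- hole_b (a point): centre, at the underside of the board, of the 10 mm square through hole near its corner at board x +65, y -45 mm
- hole_c (a point): centre, at the underside of the board, of the 10 mm square through hole near its corner at board x -65, y -45 mm
- hole_d (a point): centre, at the underside of the board, of the 10 mm square through hole near its corner at board x -65, y +45 mm
- post_a (a point): centre of the shoulder of the post at hob x +65, y +45 mm; takes hole_a. Each post has a round shoulder 14 mm wide, 52 mm above the table, where the board comes to rest; above it an 8 mm round neck that tapers, from 11 mm above the shoulder, to a 3.6 mm tip at 15.5 mm, with two sprung barbs.
- post_b (a point): centre of the shoulder of the post at hob x +65, y -45 mm; takes hole_b. The barbs sit on each post's +x and -x sides, slope outward going down and end 6.8 mm from the axis, 5.3 mm above the shoulder. A board just laid on rests on them, underside about 8 mm above the shoulders.
- post_c (a point): centre of the shoulder of the post at hob x -65, y -45 mm; takes hole_c. Pressed down beside a post, the board clicks through that post, or two together, at 7 to 15 N, with a sudden drop of the force; all four at once need more than the plate may take. Clicked, the barbs spring out over the board and hold it down.
- post_d (a point): centre of the shoulder of the post at hob x -65, y +45 mm; takes hole_d. Built like the others.
- driver: screwdriver 170 mm long, lying on the chopping board beside the control board; leave it alone
- screw_dish: small steel dish, 64 mm wide, 28 mm high, standing on the table beside the hob (+y side); leave it alone
- spice_jar: glass jar with black cap, 42 mm wide, 85 mm high, beside the hob (+y side); leave it alone
- oil_bottle: amber bottle, 60 mm wide, 230 mm high, on the right side of the table; leave it alone
- carton: yellow carton 70 x 95 x 195 mm on the left side; leave it alone
- bowl: white bowl, 120 mm wide, 55 mm high, at the far side; leave it alone
- spoon: steel spoon, 200 mm long, lying on the right side; leave it alone
Things that resemble listed ones, but are neither listed nor needed, are in the scene too. Leave any blue look-alike of the board alone.

How it is judged:
On the way:
1. the board lies over the posts the right way round, all four post tips in their holes (z of hole_a in the frame of post_a below 0.0125 m and horizontal distance between hole_a and post_a below 0.004 m and z of hole_b in the frame of post_b below 0.0125 m and horizontal distance between hole_b and post_b below 0.004 m and z of hole_c in the frame of post_c below 0.0125 m and horizontal distance between hole_c and post_c below 0.004 m and z of hole_d in the frame of post_d below 0.0125 m and horizontal distance between hole_d and post_d below 0.004 m), for 0.1 s.
At the end, for the whole second after the job is handed in: all four posts clicked through: at each corner the board's underside is within 1.7 mm of the post's shoulder in height and its hole within 3 mm of the post's axis, the board at rest and let go (z of hole_a in the frame of post_a below 0.0017 m and horizontal distance between hole_a and post_a below 0.003 m and z of hole_b in the frame of post_b below 0.0017 m and horizontal distance between hole_b and post_b below 0.003 m and z of hole_c in the frame of post_c below 0.0017 m and horizontal distance between hole_c and post_c below 0.003 m and z of hole_d in the frame of post_d below 0.0017 m and horizontal distance between hole_d and post_d below 0.003 m and linear speed of board below 0.01 m/s); the robot touches nothing.
It fails at once if the plate with the posts is driven down more than 17 mm (pressed with more than about 20 N) (height (world z) of post_a below 0.035 m).
It fails at once if another kitchen thing is moved more than 20 mm (distance of any of driver, screw_dish, spice_jar, oil_bottle, carton, bowl, spoon from where it was at the start of the episode above 0.02 m).
It also fails if it takes over 72 s, if anything falls off the work surface, if the arm or the gripper's body presses on something with over 40 N, if the wrist force passes 120 N, or if a joint passes its speed limit or range.

## Working session

There is one attempt and no reset: what is moved stays moved. The work goes in short steps, Python scripts to look and compute and a tool call to move; the robot and the scene stay as the last step left them, time stands still between calls to the robot, and variables do not carry over. Pictures are saved under pics/ and viewed, and the job is handed in when it is done.

Besides the shell and the picture viewer there is one more tool, called after "Request:" by a JSON object that holds its "name" and its "arguments". drive_tool: Moves the arm, as the interface text tells. Its arguments: {"type":"object","properties":{"targets":{"type":"array"},"grip_force":{"type":"number"}},"required":["targets"]}

```bash
mkdir -p pics; python3 - <<'E'
from rig import robot
import cv2,numpy as np
s=robot.observe(); print({k:np.round(v,3) for k,v in s.items()}); print(robot.grip_point_offset)
for n in("top","side"):
    d=robot.get_image(n); cv2.imwrite(f"pics/{n}0.png",d["image"][:,:,::-1]); print(n,d["mtx"],d["rvec"],d["tvec"])
    R=cv2.Rodrigues(np.array(d["rvec"]))[0]; print(-R.T@np.array(d["tvec"]).ravel())
E
```

```text
{'time_s': np.float64(0.0), 'q': array([ 1.076,  0.418, -0.01 ,  1.614,  0.005,  1.111, -0.053]), 'qd': array([ 0.   ,  0.002,  0.001, -0.001,  0.001, -0.   ,  0.   ]), 'joint_torque': array([-2.0000e-03, -8.5125e+01,  6.3700e-01, -4.2599e+01, -4.9000e-02,
        1.9000e-02,  0.0000e+00]), 'ee_pos': array([ 0.273, -0.562,  0.205]), 'tool_rot': array([-1.515,  1.57 ,  2.079]), 'force': array([-0.314, -0.108, -0.368]), 'ft_torque': array([-0.006, -0.009,  0.013]), 'width': np.float64(1.002)}
-0.0188
top [[537.96119742   0.         319.85807018]
 [  0.         537.96119742 232.69531176]
 [  0.           0.           1.        ]] [ 2.14275673 -2.17889514  0.17042832] [0.02161022 0.53888019 1.34627708]
[0.35201458 0.04384281 1.40623056]
side [[474.61937627   0.         319.92033884]
 [  0.         474.61937627 238.50002444]
 [  0.           0.           1.        ]] [ 0.65285527 -2.5037295   1.33048599] [0.4885865  0.17577617 1.31402023]
[-0.05074161  1.10426511  0.87993581]
```

View pics/top0.png

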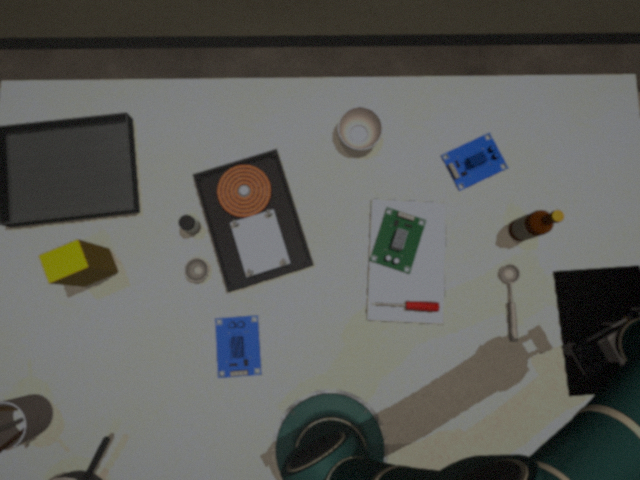

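View pics/side0.png

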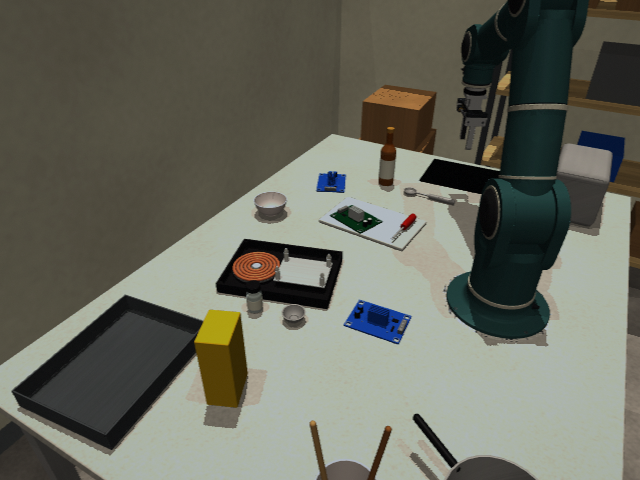

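The top view shows the green board at about (399,239), the white chopping board, and the hob at about (252,220) with its coil at (244,190) and plate at (260,243). I'll zoom in on the details.

```bash
cat > h.py <<'E'
import numpy as np,cv2
def cam(d):
    R=cv2.Rodrigues(np.array(d["rvec"],float))[0]; t=np.array(d["tvec"],float).ravel(); return d["mtx"],R,t
def ray(d,uv,z):
    K,R,t=cam(d); uv=np.atleast_2d(np.array(uv,float))
    p=np.c_[uv,np.ones(len(uv))]@np.linalg.inv(K).T@R; c=-R.T@t
    return c+p*((z-c[2])/p[:,2:3])
def proj(d,P):
    return cv2.projectPoints(np.atleast_2d(np.array(P,float)),np.array(d["rvec"],float),np.array(d["tvec"],float),d["mtx"],None)[0][:,0]
def rect(d,m,z):
    cs,_=cv2.findContours(m.astype(np.uint8),cv2.RETR_EXTERNAL,cv2.CHAIN_APPROX_NONE)
    c=max(cs,key=cv2.contourArea); w=ray(d,c[:,0,:],z)[:,:2].astype(np.float32)
    return cv2.minAreaRect(w*1000),c
E
python3 - <<'E'
import cv2
t=cv2.imread("pics/top0.png"); s=cv2.imread("pics/side0.png")
a=cv2.resize(t[195:285,360:440],None,fx=5,fy=5,interpolation=2)[:450]
b=cv2.resize(t[145:300,185:320],None,fx=2.9,fy=2.9,interpolation=2)[:450]
import numpy as np
cv2.imwrite("pics/topz.png",np.hstack([a,b]))
a=cv2.resize(s[230:310,210:350],None,fx=5,fy=5,interpolation=2); cv2.imwrite("pics/sidez.png",a)
a=cv2.resize(s[180:260,310:430],None,fx=5,fy=5,interpolation=2); cv2.imwrite("pics/sidez2.png",a)
E
```

```text
(no output)
```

View pics/topz.png

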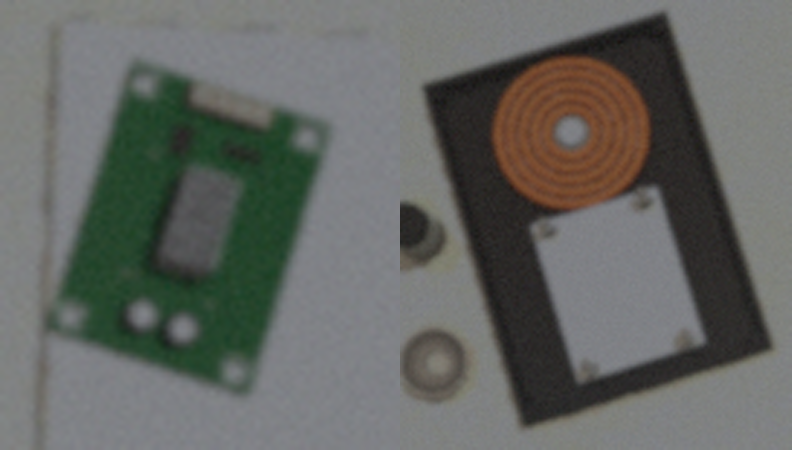

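View pics/sidez.png

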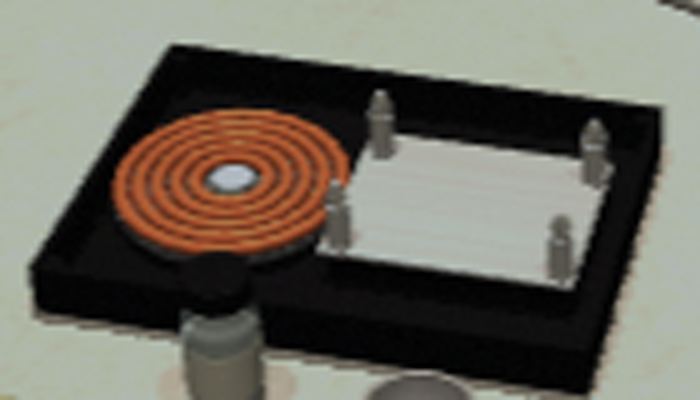

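View pics/sidez2.png

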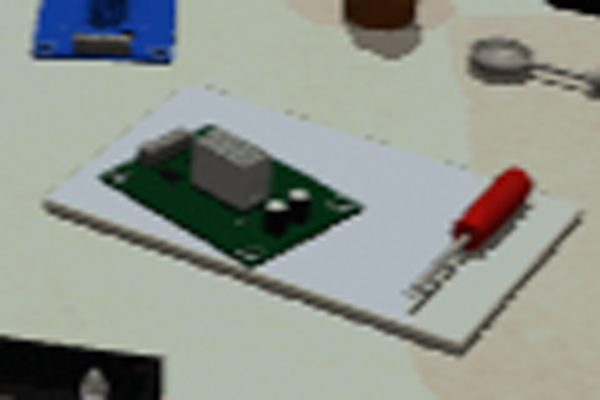

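```bash
cat > m.py <<'E'
from rig import robot
import cv2,numpy as np
from h import *
def avg(n,k=4):
    ds=[robot.get_image(n) for _ in range(k)]; d=ds[0]; d["image"]=np.mean([x["image"] for x in ds],0).astype(np.uint8); return d
E
python3 - <<'E'
from m import *
import pickle
T=avg("top",4);S=avg("side",4); pickle.dump((T,S),open("d0.pkl","wb"))
for n,d in(("top",T),("side",S)):
    im=d["image"].astype(int); r,g,b=im[...,0],im[...,1],im[...,2]
    m=(g>1.25*r)&(g>1.2*b)&(g>30)
    if n=="top": m[:, :360]=0;m[:,440:]=0;m[300:]=0
    else: m[:180]=0;m[260:]=0;m[:,:310]=0;m[:,430:]=0
    m=cv2.morphologyEx(m.astype(np.uint8),cv2.MORPH_CLOSE,np.ones((3,3)))
    for z in(0.016,):
        r_,c=rect(d,m,z); print(n,"board",r_, cv2.boxPoints(r_).round(1).tolist())
    # copper
    m2=(r>1.5*b)&(r>80)&(r>1.2*g)
    if n=="top": m2[:145]=0;m2[300:]=0;m2[:,:185]=0;m2[:,320:]=0
    else: m2[:230]=0;m2[310:]=0;m2[:,:210]=0;m2[:,300:]=0
    m2=cv2.morphologyEx(m2.astype(np.uint8),cv2.MORPH_CLOSE,np.ones((3,3)))
    cs,_=cv2.findContours(m2,cv2.RETR_EXTERNAL,cv2.CHAIN_APPROX_NONE);c=max(cs,key=cv2.contourArea)
    for z in (0.02,0.03):
        w=ray(d,c[:,0],z)[:,:2].astype(np.float32)*1000; print(n,"coil",z,cv2.fitEllipse(w))
    # tray
    m3=((im.max(2)<62)|(m2>0))
    if n=="top": m3[:145]=0;m3[300:]=0;m3[:,:190]=0;m3[:,318:]=0
    else: m3[:236]=0;m3[310:]=0;m3[:,:210]=0;m3[:,350:]=0
    m3=cv2.morphologyEx(m3.astype(np.uint8),cv2.MORPH_OPEN,np.ones((3,3)))
    cv2.imwrite(f"pics/m3{n}.png",m3*255)
    r_,c=rect(d,m3,0.032); print(n,"tray",r_,cv2.boxPoints(r_).round(1).tolist())
E
```

```text
top board ((519.7470703125, -190.29144287109375), (105.64268493652344, 145.7568359375), 70.50528717041016) [[433.3999938964844, -215.8000030517578], [570.7999877929688, -264.3999938964844], [606.0999755859375, -164.8000030517578], [468.70001220703125, -116.19999694824219]]
top coil 0.02 ((657.0354614257812, 210.00157165527344), (137.53866577148438, 139.65235900878906), 13.03966236114502)
top coil 0.03 ((654.8350830078125, 208.8029327392578), (136.54649353027344, 138.64492797851562), 13.03972339630127)
top tray ((577.5134887695312, 186.72653198242188), (318.69268798828125, 225.5802459716797), 16.784353256225586) [[392.3999938964844, 248.6999969482422], [457.5, 32.70000076293945], [762.5999755859375, 124.80000305175781], [697.5, 340.70001220703125]]
side board ((520.2445678710938, -184.07835388183594), (111.27415466308594, 152.8567352294922), 70.46292114257812) [[429.6000061035156, -211.0], [573.7000122070312, -262.1000061035156], [610.9000244140625, -157.1999969482422], [466.79998779296875, -106.0999984741211]]
side coil 0.02 ((661.1488647460938, 210.52896118164062), (136.2955780029297, 138.3546142578125), 5.200170040130615)
side coil 0.03 ((652.8704223632812, 220.92201232910156), (134.71063232421875, 136.74574279785156), 5.200321197509766)
side tray ((572.4061279296875, 205.61557006835938), (326.0808410644531, 263.5068664550781), 16.639198303222656) [[378.5, 285.20001220703125], [453.8999938964844, 32.70000076293945], [766.2999877929688, 126.0999984741211], [690.9000244140625, 378.5]]
```

```bash
python3 - <<'E'
import pickle,cv2,numpy as np
T,S=pickle.load(open("d0.pkl","rb"))
def z(im,u0,v0,u1,v1,f):
    a=cv2.resize(im[v0:v1,u0:u1,::-1],None,fx=f,fy=f,interpolation=cv2.INTER_CUBIC)
    return np.clip(a.astype(float)*1.6,0,255).astype(np.uint8)
cv2.imwrite("pics/postT.png",z(T["image"],220,200,300,285,7))
cv2.imwrite("pics/postS.png",z(S["image"],265,240,345,295,10))
E
```

```text
(no output)
```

View pics/postT.png

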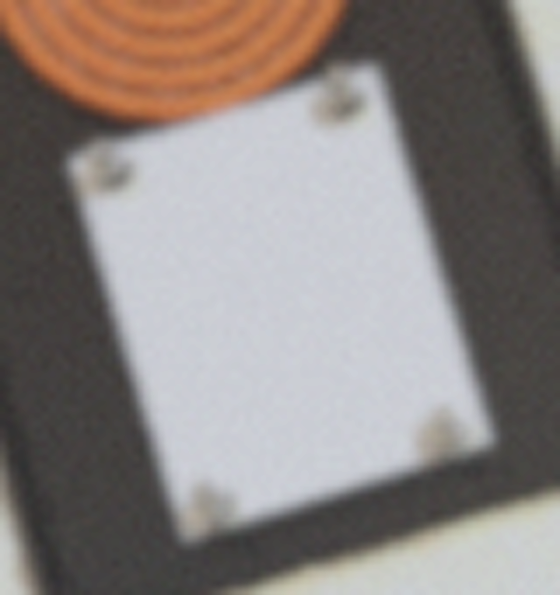

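View pics/postS.png

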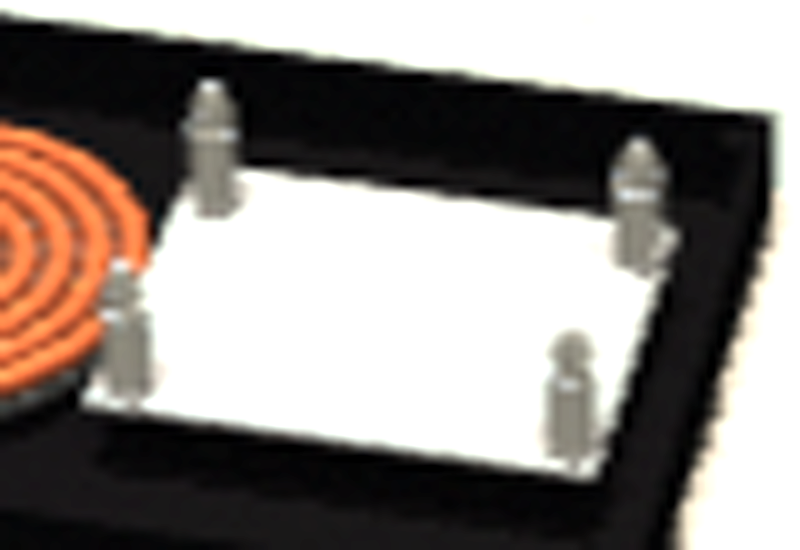

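```bash
python3 - <<'E'
import pickle
from h import *
T,S=pickle.load(open("d0.pkl","rb"))
tips=[(277.1,266.4),(286.2,248.6),(328.8,254.2),(322.2,273.5)]
P=ray(S,tips,0.067)[:,:2]
M=np.array([[65,45],[65,-45],[-65,-45],[-65,45]])/1000
def fit(M,P):
    mc,pc=M.mean(0),P.mean(0);H=(M-mc).T@(P-pc)
    a=np.arctan2(H[0,1]-H[1,0],H[0,0]+H[1,1]);R=np.array([[np.cos(a),-np.sin(a)],[np.sin(a),np.cos(a)]])
    t=pc-R@mc; return t,np.degrees(a),(P-(M@R.T+t))*1000
print("side tips",P*1000,fit(M,P))
# barb lower edge 57.3
b=[(276.6,271.3),(286.2,253.2),(328.9,259.4),(322.2,278.3)]
print("side barbs",fit(M,ray(S,b,0.0573)[:,:2]))
# holes of the board, print zoom
def z(im,u0,v0,u1,v1,f):
    a=cv2.resize(im[v0:v1,u0:u1,::-1],None,fx=f,fy=f,interpolation=cv2.INTER_CUBIC)
    return np.clip(a.astype(float)*1.6,0,255).astype(np.uint8)
cv2.imwrite("pics/bT.png",z(T["image"],365,200,435,280,7))
cv2.imwrite("pics/bS.png",z(S["image"],325,200,387,236,12))
# predicted top tip/shoulder positions for hob fit
t,a,_=fit(M,P);a=np.radians(a);R=np.array([[np.cos(a),-np.sin(a)],[np.sin(a),np.cos(a)]]);W=M@R.T+t
for h in(0.0675,0.052,0.025): print(h,((proj(T,np.c_[W,[h]*4])-[220,200]+.5)*7-.5).round(0).tolist())
E
```

```text
side tips [[566.71664771 234.42589308]
 [590.9501285  148.77812267]
 [467.76659377 111.61450786]
 [440.8482215  200.28570972]] (array([0.5165704 , 0.17377606]), np.float64(16.09975536485431), array([[ 0.17450266, -0.61046629],
       [-0.54996615,  0.21199374],
       [ 1.16794308, -0.90124944],
       [-0.79247959,  1.29972199]]))
side barbs (array([0.5117163 , 0.18280582]), np.float64(15.677000548678162), array([[ 0.73532009, -0.08283392],
       [-0.48613944,  0.19826847],
       [ 0.26731286,  0.34725333],
       [-0.51649351, -0.46268787]]))
0.0675 [[82.0, 154.0], [324.0, 82.0], [427.0, 426.0], [183.0, 501.0]]
0.052 [[89.0, 161.0], [327.0, 89.0], [429.0, 430.0], [188.0, 503.0]]
0.025 [[99.0, 172.0], [333.0, 102.0], [433.0, 436.0], [197.0, 508.0]]
```

View pics/bT.png

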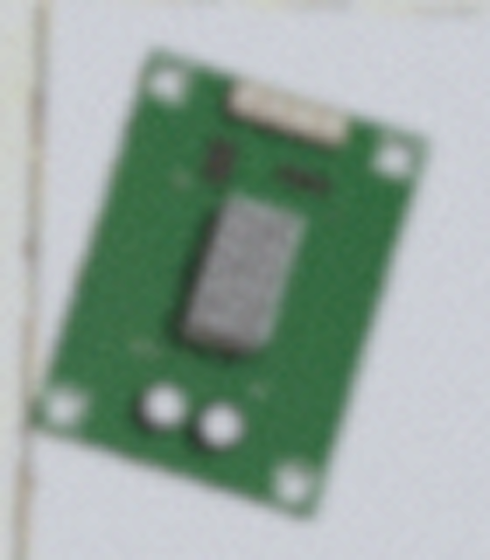

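View pics/bS.png

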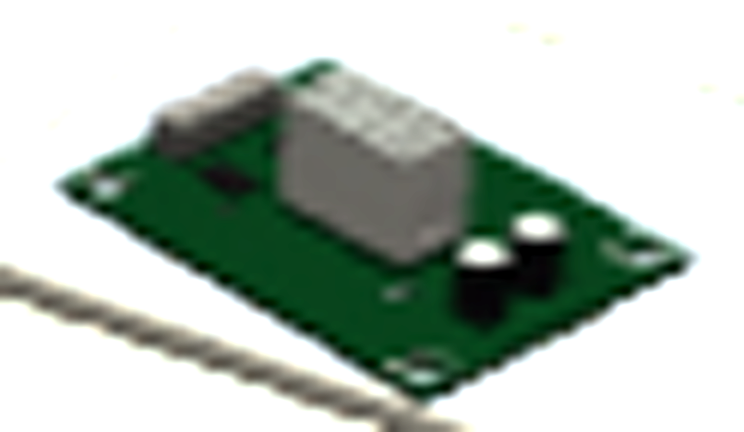

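```bash
python3 - <<'E'
import pickle
from h import *
T,S=pickle.load(open("d0.pkl","rb"))
# board green rect with subpixel: upsample
def up(d,u0,v0,u1,v1,f=8):
    return cv2.resize(d["image"][v0:v1,u0:u1],None,fx=f,fy=f,interpolation=cv2.INTER_CUBIC).astype(int)
f=8
im=up(T,365,200,435,280); r,g,b=im[...,0],im[...,1],im[...,2]
m=((g-(r+b)/2)>14).astype(np.uint8); m=cv2.morphologyEx(m,cv2.MORPH_OPEN,np.ones((5,5)))
cs,hi=cv2.findContours(m,cv2.RETR_CCOMP,cv2.CHAIN_APPROX_NONE)
pix=lambda c:(c+.5)/f-.5+np.array([365,200])
i=max(range(len(cs)),key=lambda k:cv2.contourArea(cs[k]))
w=ray(T,pix(cs[i][:,0]),0.016)[:,:2].astype(np.float32)*1000; print("board",cv2.minAreaRect(w))
H=[]
for k,c in enumerate(cs):
    if hi[0][k][3]>=0 and cv2.contourArea(c)>300:
        M=cv2.moments(c);p=pix(np.array([M["m10"],M["m01"]])/M["m00"]);print(cv2.contourArea(c)/64,p,ray(T,p,0.014)[0,:2]*1000,"sink z40",ray(T,p,.052)[0,:2]*1000)
# sink
out=[]
for (u,v) in [(235,223),(268,210.7),(282.3,259.5),(249,271.5)]:
    u,v=int(u),int(v); out.append(np.clip(up(T,u-9,v-9,u+9,v+9,20)*1.8-20,0,255).astype(np.uint8))
cv2.imwrite("pics/p4.png",np.vstack([np.hstack(out[:2]),np.hstack([out[3],out[2]])])[:,:,::-1][::1])
E
python3 -c "
import cv2;a=cv2.imread('pics/p4.png');print(a.shape);cv2.imwrite('pics/p4.png',cv2.resize(a,(600,600)))"
```

```text
board ((519.8907470703125, -190.6513671875), (107.55472564697266, 147.06309509277344), 70.57048797607422)
94.4453125 [391.66538623 259.25988674] [ 469.61773826 -173.53017903] sink z40 [ 466.40783874 -167.59712903]
299.6484375 [398.40555175 239.40898242] [ 521.36871355 -193.10101136] sink z40 [ 516.74630584 -186.6337886 ]
14.90625 [407.91205887 225.23097921] [ 558.4828937 -219.5724572] sink z40 [ 552.84747932 -212.38271407]
21.2265625 [395.90446724 222.55579837] [ 566.06248469 -188.20487177] sink z40 [ 560.22019045 -181.87128587]
(720, 720, 3)
```

View pics/p4.png

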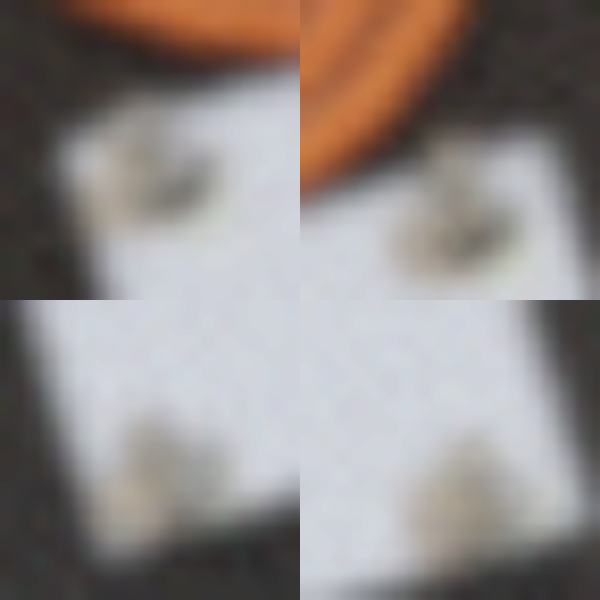

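```bash
python3 - <<'E'
import pickle
from h import *
T,S=pickle.load(open("d0.pkl","rb"))
def tri(a,b):
    Ps=[]
    for d in(T,S):
        K,R,t=cam(d);Ps.append(K@np.c_[R,t])
    X=cv2.triangulatePoints(Ps[0],Ps[1],np.array(a,float).T,np.array(b,float).T);X=(X[:3]/X[3]).T
    return X, np.c_[proj(T,X)-a,proj(S,X)-b]
tp=np.array([(68,158),(497,440),(185,545)])/7+[220,200]-.43
sp=np.array([(83,405),(680,238),(602,478)])/10+[265,240]-.45
X,e=tri(tp,sp);print(X*1000,e)
full=np.array([(68,158),(385,62),(497,440),(185,545)])/7+[220,200]-.43
for z in(.018,.022,.026): 
    P=ray(T,full,z)[:,:2]*1000;print(z,P.mean(0),np.linalg.norm(P-np.roll(P,1,0),axis=1),np.degrees(np.arctan2(*((P[0]+P[1]-P[2]-P[3])[::-1]))))
# board edges side corner check
bt=np.array([(155,48),(428,138),(312,520),(35,428)])/7+[365,200]-.43
bs=np.array([(57,185),(327,62),(695,260),(425,400)])/12+[325,200]-.46
X,e=tri(bt,bs);print(X*1000,e.round(2))
# post tips
tt=np.array([(100,143),(337,72),(438,408),(208,485)])/7+[220,200]-.43
ss=np.array([(121,264),(212,86),(638,142),(572,335)])/10+[265,240]-.45
X,e=tri(tt,ss);print(X*1000,e.round(2))
E
```

```text
[[573.25192197 247.18898691  23.79083912]
 [465.58203852  89.32610531  19.67497008]
 [429.15222225 203.64740474  24.51479545]] [[-0.21680392 -0.43042212  0.55267676  0.11170845]
 [-0.061132   -0.13725917  0.16432698  0.02219437]
 [-0.15143022 -0.33587948  0.42912496  0.05980212]]
0.018 [518.66168731 167.56179197] [150.78681093 122.89918886 147.84049657 120.51373844] 16.291179770751338
0.022 [518.18151603 167.20531233] [150.35233897 122.54507135 147.41451403 120.16649428] 16.291179770751338
0.026 [517.70134474 166.84883269] [149.91786702 122.19095383 146.98853148 119.81925012] 16.291179770751356
[[ 611.33497118 -165.39327897   11.0365701 ]
 [ 574.3334298  -267.49592284   12.08304223]
 [ 431.92505693 -217.66068009   12.08374247]
 [ 468.60939688 -115.619625     10.39519317]] [[-0.23 -0.5   0.52  0.08]
 [-0.07 -0.16  0.16  0.02]
 [-0.14 -0.34  0.35  0.03]
 [-0.25 -0.58  0.63  0.07]]
[[571.31953604 229.46125542  63.47214242]
 [595.69456898 144.02212884  64.05656113]
 [472.42622405 108.21210312  65.02692193]
 [447.48409261 190.99369739  59.6454923 ]] [[-0.04 -0.09  0.11  0.02]
 [ 0.    0.   -0.   -0.  ]
 [ 0.16  0.35 -0.41 -0.06]
 [ 0.02  0.04 -0.05 -0.01]]
```

```bash
cat > go.py <<'E'
import sys,numpy as np
from rig import robot
from scipy.spatial.transform import Rotation as Ro
def st(): 
    s=robot.observe(); return s,np.array(s["ee_pos"]),Ro.from_euler("xyz",s["tool_rot"])
def tgt(yawdeg): # tool y in world at yawdeg, x down
    a=np.radians(yawdeg); x=np.array([0,0,-1.]);y=np.array([np.cos(a),np.sin(a),0]);return Ro.from_matrix(np.c_[x,y,np.cross(x,y)])
def delta(p,yaw):
    s,q,R=st(); Rt=tgt(yaw)
    print("t",round(s["time_s"],2),"pos",q.round(4),"yaw",np.degrees(np.arctan2(*R.as_matrix()[:2,1][::-1])).round(2),"F",np.round(s["force"],2),"w",round(float(s["width"]),3), "q",np.round(s["q"],2))
    print("turn first (tool rotvec rad)",(R.inv()*Rt).as_rotvec().round(4))
    d=np.array(p)-q
    print("shift cm, current axes",(R.inv().apply(d)*100).round(2)," in target axes",(Rt.inv().apply(d)*100).round(2))
E
python3 - <<'E'
from go import *
delta([.36,-.30,.2],70.55); delta([.36,-.30,.2],250.55); delta([.521,-.191,.15],70.55)
E
```

```text
t 0.5 pos [ 0.2734 -0.562   0.2054] yaw -64.05 F [0.54 0.12 0.51] w 0.999 q [ 1.08  0.42 -0.01  1.61  0.    1.11 -0.05]
turn first (tool rotvec rad) [-2.3493e+00 -1.0000e-04  2.0000e-04]
shift cm, current axes [  0.54 -19.77 -19.25]  in target axes [ 0.54 27.59 -0.56]
t 0.5 pos [ 0.2734 -0.562   0.2054] yaw -64.05 F [0.54 0.12 0.51] w 0.999 q [ 1.08  0.42 -0.01  1.61  0.    1.11 -0.05]
turn first (tool rotvec rad) [7.923e-01 1.000e-04 1.000e-04]
shift cm, current axes [  0.54 -19.77 -19.25]  in target axes [  0.54 -27.59   0.56]
t 0.5 pos [ 0.2734 -0.562   0.2054] yaw -64.05 F [0.54 0.12 0.51] w 0.999 q [ 1.08  0.42 -0.01  1.61  0.    1.11 -0.05]
turn first (tool rotvec rad) [-2.3493e+00 -1.0000e-04  2.0000e-04]
shift cm, current axes [  5.54 -22.53 -38.5 ]  in target axes [ 5.54 43.23 10.99]
```

Request:
{"name": "drive_tool", "arguments": {"targets": [{"ax": 0.113,"grip": 70},{"ax": 0.113},{"ax": 0.113},{"ax": 0.113},{"ax": 0.113},{"ax": 0.113},{"ax": 0.114},{"y": -3.5},{"y": -3.5},{"y": -3.5},{"y": -3.5},{"y": -3.5}]}}

```text
invalid input at $.targets[0]: expected keys grip, x, y, z, ax, ay, az
```

```bash
python3 - <<'E'
from go import *
delta([.521,-.191,.15],250.55)
E
```

```text
t 0.5 pos [ 0.2734 -0.562   0.2054] yaw -64.05 F [0.54 0.12 0.51] w 0.999 q [ 1.08  0.42 -0.01  1.61  0.    1.11 -0.05]
turn first (tool rotvec rad) [7.923e-01 1.000e-04 1.000e-04]
shift cm, current axes [  5.54 -22.53 -38.5 ]  in target axes [  5.54 -43.23 -10.99]
```

Request:
{"name": "drive_tool", "arguments": {"targets": [{"grip": 65,"x": 0,"y": 0,"z": 0,"ax": 0.113,"ay": 0,"az": 0},{"grip": 65,"x": 0,"y": 0,"z": 0,"ax": 0.113,"ay": 0,"az": 0},{"grip": 65,"x": 0,"y": 0,"z": 0,"ax": 0.113,"ay": 0,"az": 0},{"grip": 65,"x": 0,"y": 0,"z": 0,"ax": 0.113,"ay": 0,"az": 0},{"grip": 65,"x": 0,"y": 0,"z": 0,"ax": 0.113,"ay": 0,"az": 0},{"grip": 65,"x": 0,"y": 0,"z": 0,"ax": 0.113,"ay": 0,"az": 0},{"grip": 65,"x": 0,"y": 0,"z": 0,"ax": 0.114,"ay": 0,"az": 0},{"grip": 65,"x": 0,"y": -3.5,"z": 0,"ax": 0,"ay": 0,"az": 0},{"grip": 65,"x": 0,"y": -3.5,"z": 0,"ax": 0,"ay": 0,"az": 0},{"grip": 65,"x": 0,"y": -3.5,"z": 0,"ax": 0,"ay": 0,"az": 0},{"grip": 65,"x": 0,"y": -3.5,"z": 0,"ax": 0,"ay": 0,"az": 0},{"grip": 65,"x": 0,"y": -3.5,"z": 0,"ax": 0,"ay": 0,"az": 0}], "grip_force": 30}}

```text
time_s: 1.7
ee_pos: [0.332, -0.3956, 0.2056]
tool_rot: [2.645, 1.57, -0.836]
force: [1.4, 0.3, 0.8]
width: 0.652
```

```bash
python3 - <<'E'
from go import *
delta([.521,-.191,.15],250.55)
E
```

```text
t 1.7 pos [ 0.332  -0.3956  0.2056] yaw -109.43 F [1.4  0.25 0.77] w 0.652 q [ 0.75  0.22  0.08  1.88 -0.02  1.04 -1.08]
turn first (tool rotvec rad) [ 0.0003 -0.0003 -0.0001]
shift cm, current axes [  5.56 -25.59 -11.01]  in target axes [  5.56 -25.59 -11.01]
```

Request:
{"name": "drive_tool", "arguments": {"targets": [{"grip": 65,"x": 0,"y": -3.2,"z": -1.0,"ax": 0,"ay": 0,"az": 0},{"grip": 65,"x": 0,"y": -3.2,"z": -1.5,"ax": 0,"ay": 0,"az": 0},{"grip": 65,"x": 0,"y": -3.2,"z": -1.5,"ax": 0,"ay": 0,"az": 0},{"grip": 65,"x": 0,"y": -3.2,"z": -1.5,"ax": 0,"ay": 0,"az": 0},{"grip": 65,"x": 0.6,"y": -3.2,"z": -1.5,"ax": 0,"ay": 0,"az": 0},{"grip": 65,"x": 1,"y": -3.2,"z": -1.5,"ax": 0,"ay": 0,"az": 0},{"grip": 65,"x": 1,"y": -3.2,"z": -1.5,"ax": 0,"ay": 0,"az": 0},{"grip": 65,"x": 1,"y": -3.2,"z": -1.0,"ax": 0,"ay": 0,"az": 0},{"grip": 65,"x": 0,"y": 0,"z": 0,"ax": 0,"ay": 0,"az": 0},{"grip": 65,"x": 0,"y": 0,"z": 0,"ax": 0,"ay": 0,"az": 0}]}}

```text
time_s: 2.7
ee_pos: [0.5206, -0.1918, 0.1692]
tool_rot: [0.025, 1.57, 2.829]
force: [-0.0, -0.4, -0.6]
width: 0.652
```

```bash
python3 - <<'E'
from go import *
from m import *
delta([.521,-.191,.024],250.55)
s,q,R=st()
for n in("top","side"):
    d=avg(n,2); print(n,proj(d,[q,[.521,-.191,.052]]))
    u,v=proj(d,[[.521,-.191,.03]])[0].astype(int)
    a=d["image"][v-60:v+60,u-75:u+75,::-1]; cv2.imwrite(f"pics/{n}1.png",cv2.resize(a,None,fx=5,fy=5,interpolation=2))
    print(u-75,v-60)
E
```

```text
t 2.7 pos [ 0.5206 -0.1918  0.1692] yaw -109.36 F [-0.01 -0.4  -0.64] w 0.652 q [ 0.37  0.33 -0.09  1.82  0.03  0.99 -1.64]
turn first (tool rotvec rad) [ 0.0015  0.0006 -0.    ]
shift cm, current axes [14.52 -0.09 -0.02]  in target axes [ 1.452e+01 -9.000e-02 -1.000e-02]
top [[408.83630079 231.53040443]
 [400.0509826  237.72449075]]
323 178
side [[358.59973825 177.45029566]
 [356.6873022  208.19535781]]
281 153
```

View pics/top1.png

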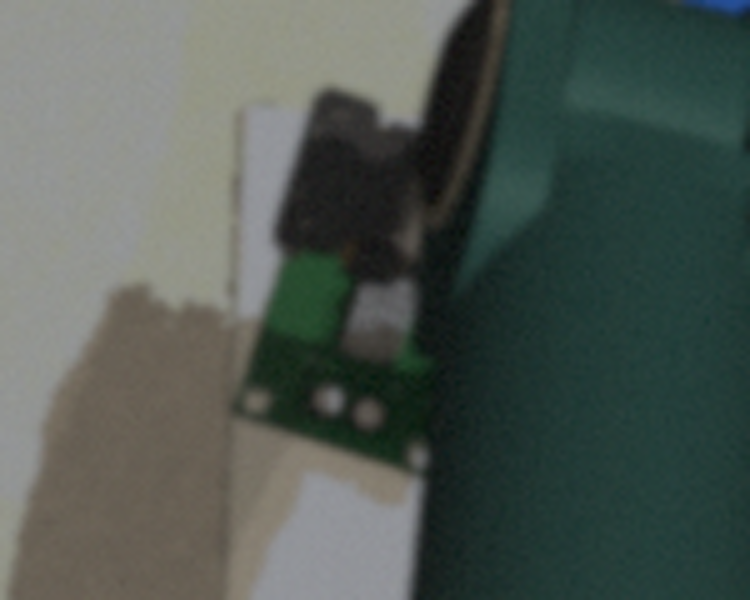

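View pics/side1.png

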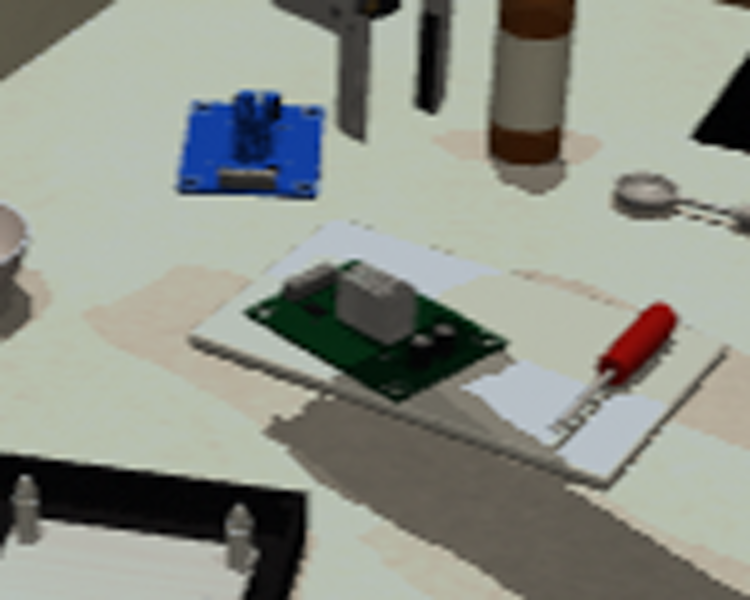

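Side view: the finger midpoint is at about (359.3,177.7), against a projected TCP of (358.6,177.5), so the calibration is good. The fingers straddle the sink, so I'll descend.

Request:
{"name": "drive_tool", "arguments": {"targets": [{"grip": 65,"x": 2.5,"y": -0.1,"z": 0,"ax": 0,"ay": 0,"az": 0},{"grip": 65,"x": 2.5,"y": 0,"z": 0,"ax": 0,"ay": 0,"az": 0},{"grip": 65,"x": 2.5,"y": 0,"z": 0,"ax": 0,"ay": 0,"az": 0},{"grip": 65,"x": 2.5,"y": 0,"z": 0,"ax": 0,"ay": 0,"az": 0},{"grip": 65,"x": 2.5,"y": 0,"z": 0,"ax": 0,"ay": 0,"az": 0},{"grip": 65,"x": 1.5,"y": 0,"z": 0,"ax": 0,"ay": 0,"az": 0},{"grip": 65,"x": 0,"y": 0,"z": 0,"ax": 0,"ay": 0,"az": 0},{"grip": 65,"x": 0,"y": 0,"z": 0,"ax": 0,"ay": 0,"az": 0}]}}

```text
time_s: 3.7
ee_pos: [0.5212, -0.1916, 0.0302]
tool_rot: [3.141, 1.57, -0.34]
force: [0.3, -1.1, 0.8]
width: 0.649
```

```bash
python3 - <<'E'
from go import *
from m import *
delta([.521,-.191,.024],250.55)
d=avg("side",2)
cv2.imwrite(f"pics/side2.png",cv2.resize(d["image"][150:260,290:430,::-1],None,fx=5,fy=5,interpolation=2))
E
```

```text
t 3.7 pos [ 0.5212 -0.1916  0.0302] yaw -109.46 F [ 0.26 -1.07  0.79] w 0.649 q [ 0.36  0.53 -0.08  1.91  0.06  0.7  -1.67]
turn first (tool rotvec rad) [-0.0002 -0.0005 -0.    ]
shift cm, current axes [ 0.62 -0.05  0.04]  in target axes [ 0.62 -0.05  0.04]
```

View pics/side2.png

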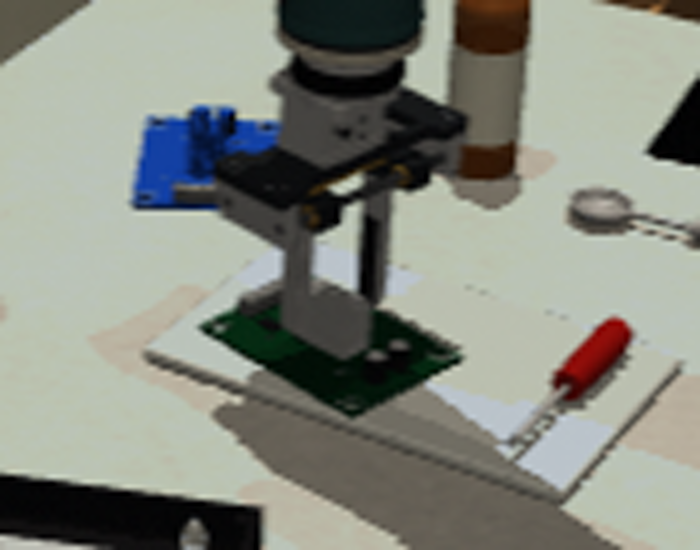

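Request:
{"name": "drive_tool", "arguments": {"targets": [{"grip": 65,"x": 0.6,"y": 0,"z": 0,"ax": 0,"ay": 0,"az": 0},{"grip": 65,"x": 0,"y": 0,"z": 0,"ax": 0,"ay": 0,"az": 0},{"grip": 40,"x": 0,"y": 0,"z": 0,"ax": 0,"ay": 0,"az": 0},{"grip": 40,"x": 0,"y": 0,"z": 0,"ax": 0,"ay": 0,"az": 0},{"grip": 20,"x": 0,"y": 0,"z": 0,"ax": 0,"ay": 0,"az": 0},{"grip": 20,"x": 0,"y": 0,"z": 0,"ax": 0,"ay": 0,"az": 0},{"grip": 10,"x": 0,"y": 0,"z": 0,"ax": 0,"ay": 0,"az": 0},{"grip": 10,"x": 0,"y": 0,"z": 0,"ax": 0,"ay": 0,"az": 0},{"grip": 10,"x": 0,"y": 0,"z": 0,"ax": 0,"ay": 0,"az": 0}], "grip_force": 35}}

```text
time_s: 4.7
ee_pos: [0.521, -0.191, 0.0235]
tool_rot: [-1.771, 1.571, 1.032]
force: [0.5, 1.2, 1.1]
width: 0.275
```

```bash
python3 - <<'E'
from go import *
from m import *
delta([.521,-.191,.12],250.55)
d=avg("side",2)
cv2.imwrite(f"pics/side3.png",cv2.resize(d["image"][150:260,290:430,::-1],None,fx=5,fy=5,interpolation=2))
E
```

```text
t 4.7 pos [ 0.521  -0.191   0.0235] yaw -109.42 F [0.46 1.18 1.15] w 0.275 q [ 0.36  0.54 -0.08  1.92  0.06  0.69 -1.67]
turn first (tool rotvec rad) [ 0.0005 -0.      0.0002]
shift cm, current axes [-9.65 -0.01  0.  ]  in target axes [-9.65 -0.    0.  ]
```

View pics/side3.png

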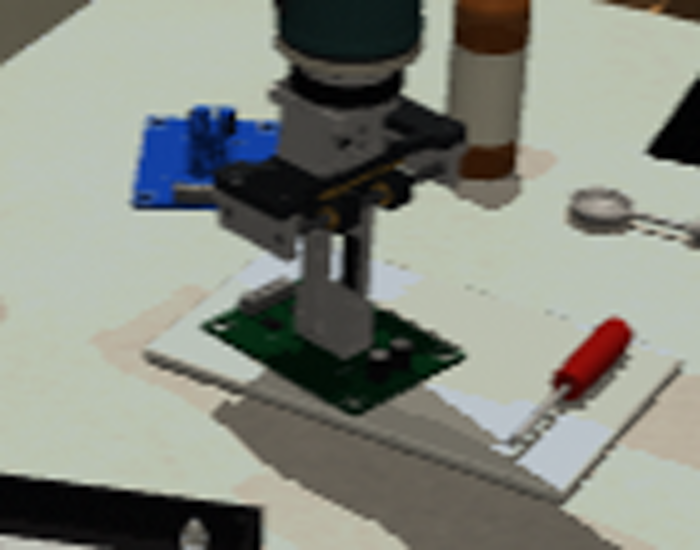

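Request:
{"name": "drive_tool", "arguments": {"targets": [{"grip": 10,"x": -1,"y": 0,"z": 0,"ax": 0,"ay": 0,"az": 0},{"grip": 10,"x": -2,"y": 0,"z": 0,"ax": 0,"ay": 0,"az": 0},{"grip": 10,"x": -2.5,"y": 0,"z": 0,"ax": 0,"ay": 0,"az": 0},{"grip": 10,"x": -2.5,"y": 0,"z": 0,"ax": 0,"ay": 0,"az": 0},{"grip": 10,"x": -2.5,"y": 0,"z": 0,"ax": 0,"ay": 0,"az": 0},{"grip": 10,"x": -1.5,"y": 0,"z": 0,"ax": 0,"ay": 0,"az": 0},{"grip": 10,"x": 0,"y": 0,"z": 0,"ax": 0,"ay": 0,"az": 0}]}}

```text
time_s: 5.5
ee_pos: [0.5217, -0.1918, 0.1458]
tool_rot: [3.089, 1.568, -0.392]
force: [0.2, 0.3, -3.6]
width: 0.272
```

```bash
python3 - <<'E'
from go import *
delta([.519,.168,.15],-73.5)
E
```

```text
t 5.5 pos [ 0.5217 -0.1918  0.1458] yaw -109.46 F [ 0.15  0.3  -3.56] w 0.272 q [ 0.37  0.36 -0.09  1.85  0.04  0.93 -1.65]
turn first (tool rotvec rad) [-0.6275 -0.0031 -0.0012]
shift cm, current axes [ -0.47 -33.83  12.23]  in target axes [ -0.42 -34.57  -9.96]
```

Request:
{"name": "drive_tool", "arguments": {"targets": [{"grip": 10,"x": 0,"y": 0,"z": 0,"ax": -0.06,"ay": 0,"az": 0},{"grip": 10,"x": 0,"y": 0,"z": 0,"ax": -0.1,"ay": 0,"az": 0},{"grip": 10,"x": 0,"y": 0,"z": 0,"ax": -0.1,"ay": 0,"az": 0},{"grip": 10,"x": 0,"y": 0,"z": 0,"ax": -0.1,"ay": 0,"az": 0},{"grip": 10,"x": 0,"y": 0,"z": 0,"ax": -0.1,"ay": 0,"az": 0},{"grip": 10,"x": 0,"y": 0,"z": 0,"ax": -0.1,"ay": 0,"az": 0},{"grip": 10,"x": 0,"y": -1.5,"z": -0.4,"ax": -0.067,"ay": 0,"az": 0},{"grip": 10,"x": 0,"y": -3,"z": -0.9,"ax": 0,"ay": 0,"az": 0},{"grip": 10,"x": 0,"y": -3,"z": -0.9,"ax": 0,"ay": 0,"az": 0},{"grip": 10,"x": 0,"y": -3,"z": -0.9,"ax": 0,"ay": 0,"az": 0},{"grip": 10,"x": 0,"y": -3,"z": -0.9,"ax": 0,"ay": 0,"az": 0},{"grip": 10,"x": 0,"y": -3,"z": -0.9,"ax": 0,"ay": 0,"az": 0}]}}

```text
time_s: 6.7
ee_pos: [0.5213, -0.018, 0.1426]
tool_rot: [-0.327, 1.569, 3.102]
force: [0.9, 0.0, -3.4]
width: 0.276
```

Request:
{"name": "drive_tool", "arguments": {"targets": [{"grip": 10,"x": 0,"y": -3,"z": -0.9,"ax": 0,"ay": 0,"az": 0},{"grip": 10,"x": 0,"y": -3,"z": -0.9,"ax": 0,"ay": 0,"az": 0},{"grip": 10,"x": 0,"y": -3,"z": -0.9,"ax": 0,"ay": 0,"az": 0},{"grip": 10,"x": 0,"y": -3,"z": -0.9,"ax": 0,"ay": 0,"az": 0},{"grip": 10,"x": 0,"y": -2.5,"z": -0.7,"ax": 0,"ay": 0,"az": 0},{"grip": 10,"x": 0,"y": -1.5,"z": -0.4,"ax": 0,"ay": 0,"az": 0},{"grip": 10,"x": 0,"y": 0,"z": 0,"ax": 0,"ay": 0,"az": 0},{"grip": 10,"x": 0,"y": 0,"z": 0,"ax": 0,"ay": 0,"az": 0}]}}

```text
time_s: 7.5
ee_pos: [0.5213, 0.1471, 0.1427]
tool_rot: [0.105, 1.569, -2.749]
force: [0.9, -0.2, -3.0]
width: 0.277
```

```bash
python3 - <<'E'
from go import *
delta([.519,.168,.11],-73.5)
E
```

```text
t 7.5 pos [0.5213 0.1471 0.1427] yaw -73.5 F [ 0.89 -0.21 -2.96] w 0.277 q [-0.04  0.36 -0.35  1.87  0.15  0.93 -1.75]
turn first (tool rotvec rad) [-0.0001  0.0013 -0.0001]
shift cm, current axes [ 3.27 -2.07 -0.37]  in target axes [ 3.27 -2.07 -0.37]
```

Request:
{"name": "drive_tool", "arguments": {"targets": [{"grip": 10,"x": 1,"y": -1,"z": -0.15,"ax": 0,"ay": 0,"az": 0},{"grip": 10,"x": 1.2,"y": -1.05,"z": -0.2,"ax": 0,"ay": 0,"az": 0},{"grip": 10,"x": 1,"y": 0,"z": 0,"ax": 0,"ay": 0,"az": 0},{"grip": 10,"x": 0,"y": 0,"z": 0,"ax": 0,"ay": 0,"az": 0},{"grip": 10,"x": 0,"y": 0,"z": 0,"ax": 0,"ay": 0,"az": 0}]}}

```text
time_s: 8.0
ee_pos: [0.5191, 0.168, 0.111]
tool_rot: [-0.01, 1.57, -2.864]
force: [-0.3, -0.2, -2.4]
width: 0.277
```

```bash
python3 - <<'E'
from go import *
from m import *
import pickle
delta([.519,.168,.11],-73.5)
T=avg("top",4);S=avg("side",4);pickle.dump((T,S),open("d1.pkl","wb"))
a=np.clip(cv2.resize(T["image"][185:285,215:310,::-1],None,fx=6,fy=6,interpolation=2)*1.5,0,255);cv2.imwrite("pics/top4.png",a)
a=np.clip(cv2.resize(S["image"][215:300,255:350,::-1],None,fx=7,fy=7,interpolation=2)*1.5,0,255);cv2.imwrite("pics/side4.png",a)
E
```

```text
t 8.0 pos [0.5191 0.168  0.111 ] yaw -73.52 F [-0.28 -0.2  -2.39] w 0.277 q [-0.09  0.41 -0.35  1.89  0.18  0.87 -1.81]
turn first (tool rotvec rad) [-0.0004  0.0009  0.    ]
shift cm, current axes [ 0.1  -0.    0.01]  in target axes [ 0.1  -0.    0.01][ WARN:0@44.972] global loadsave.cpp:1063 imwrite_ Unsupported depth image for selected encoder is fallbacked to CV_8U.
```

View pics/top4.png

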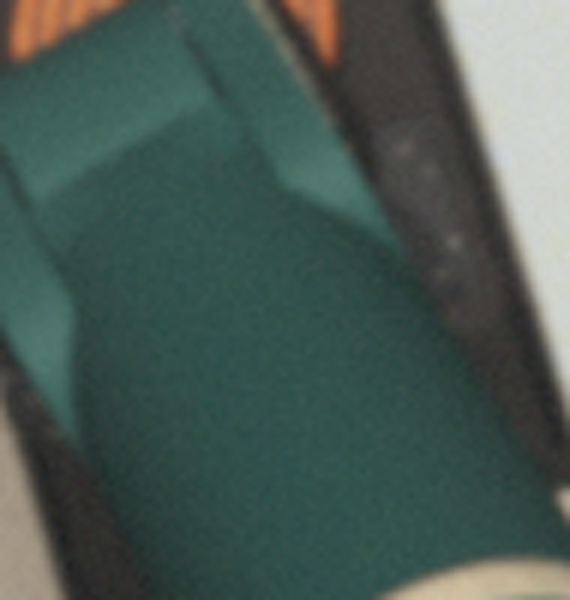

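View pics/side4.png

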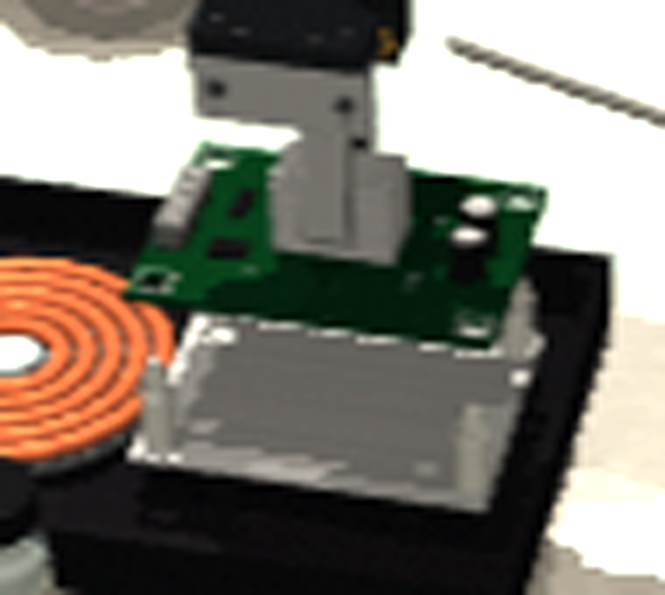

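```bash
python3 - <<'E'
import pickle
from h import *
from go import *
T,S=pickle.load(open("d1.pkl","rb"))
f=8;u0,v0,u1,v1=255,215,350,300
im=cv2.resize(S["image"][v0:v1,u0:u1],None,fx=f,fy=f,interpolation=cv2.INTER_CUBIC).astype(int);r,g,b=im[...,0],im[...,1],im[...,2]
m=((g-np.maximum(r,b))>7).astype(np.uint8)
cv2.imwrite("pics/gm.png",np.clip(im*1.8,0,255).astype(np.uint8)[:,:,::-1][90:460,40:])
m=cv2.morphologyEx(m,cv2.MORPH_OPEN,np.ones((5,5)))
print(m.sum())
cv2.imwrite("pics/gmask.png",m[90:460,40:]*255)
E
```

```text
129787
```

View pics/gm.png

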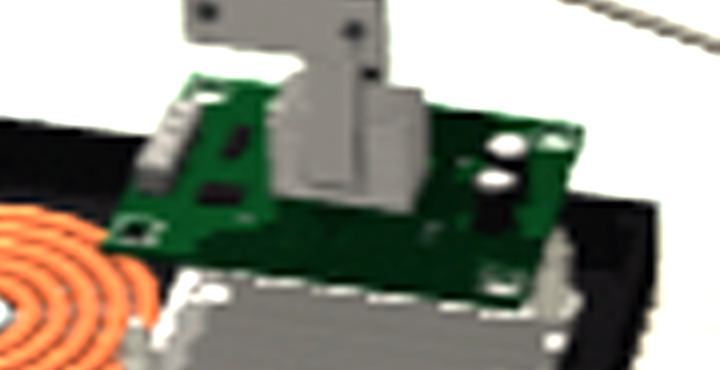

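View pics/gmask.png

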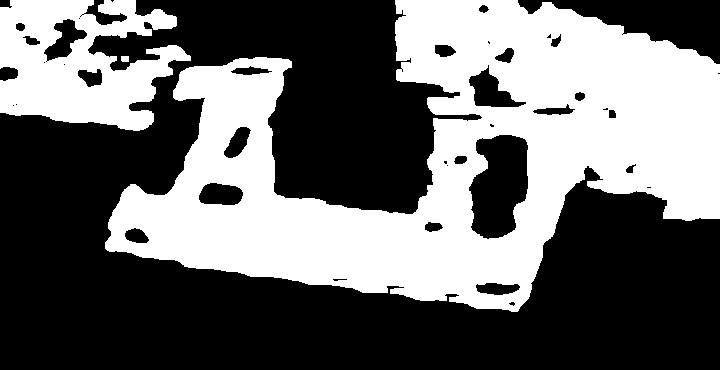

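```bash
cat >> h.py <<'E'
M4=np.array([[65,45],[65,-45],[-65,-45],[-65,45]])/1000
def fit(M,P):
    mc,pc=M.mean(0),P.mean(0);H=(M-mc).T@(P-pc)
    a=np.arctan2(H[0,1]-H[1,0],H[0,0]+H[1,1]);R=np.array([[np.cos(a),-np.sin(a)],[np.sin(a),np.cos(a)]])
    t=pc-R@mc; return (t*1000).round(1),np.degrees(a).round(2),((P-(M@R.T+t))*1000).round(1).tolist()
E
python3 - <<'E'
import pickle
from h import *
T,S=pickle.load(open("d1.pkl","rb"))
h=(np.array([(137,230),(208,97),(558,138),(503,284)])+[40,90]+.5)/8-.5+[255,215]
print("now holes",h.round(1).tolist(),fit(M4,ray(S,h,.1025)[:,:2]))
C=M4*[75/65,55/45]
c=(np.array([(107,238),(193,75),(582,127),(524,298)])+[40,90]+.5)/8-.5+[255,215]
print("now corners",fit(C,ray(S,c,.1025)[:,:2]))
# initial
bs=np.array([(57,185),(327,62),(695,260),(425,400)])/12+[325,200]-.46
print("init corners",fit(C,ray(S,bs,.015)[:,:2]))
hs=np.array([(107,187),(292,90),(640,252),(422,370)])/12+[325,200]-.46
print("init holes",fit(M4,ray(S,hs,.015)[:,:2]))
ss=np.array([(121,264),(212,86),(638,142),(572,335)])/10+[265,240]-.45
print("tips",fit(M4,ray(S,ss,.067)[:,:2]))
sh=np.array([(116,313),(212,132),(639,194),(572,383)])/10+[265,240]-.45
print("shoulder",fit(M4,ray(S,sh,.052)[:,:2]))
bt=np.array([(155,48),(428,138),(312,520),(35,428)])/7+[365,200]-.43
bt=np.array([(167,84),(394,158),(293,481),(63,407)])/7+[365,200]-.43
T0,S0=pickle.load(open("d0.pkl","rb"))
print("top init holes",fit(M4,ray(T0,bt,.014)[:,:2]))
tt=np.array([(100,143),(337,72),(438,408),(208,485)])/7+[220,200]-.43
print("top tips",fit(M4,ray(T0,tt,.067)[:,:2]))
E
```

```text
now holes [[276.7, 254.6], [285.6, 237.9], [329.3, 243.1], [322.4, 261.3]] (array([519.6, 168.1]), np.float64(16.44), [[1.3, -1.9], [-1.1, 2.5], [-0.3, -0.4], [0.1, -0.2]])
now corners (array([520.8, 166.2]), np.float64(16.24), [[-0.4, -3.2], [-2.0, 1.9], [1.2, 3.3], [1.2, -2.0]])
init corners (array([ 520.6, -185.8]), np.float64(-19.53), [[0.5, -0.1], [-0.0, -0.0], [-0.1, -0.2], [-0.4, 0.4]])
init holes (array([ 523.4, -184.7]), np.float64(-17.11), [[-1.8, -4.6], [2.4, 4.4], [-1.1, -0.5], [0.6, 0.7]])
tips (array([518.8, 172.6]), np.float64(16.11), [[0.2, -0.5], [-0.4, 0.1], [1.1, -1.0], [-1.0, 1.4]])
shoulder (array([517.6, 175.7]), np.float64(15.69), [[1.1, 0.4], [0.2, -0.1], [-0.1, -0.1], [-1.2, -0.2]])
top init holes (array([ 520.4, -190.3]), np.float64(-19.4), [[-1.1, -0.1], [-0.6, 0.3], [1.3, 0.0], [0.4, -0.2]])
top tips (array([521.5, 167.8]), np.float64(16.81), [[-0.2, -0.9], [-1.5, 0.2], [0.9, 2.5], [0.8, -1.9]])
```

Request:
{"name": "drive_tool", "arguments": {"targets": [{"grip": 10,"x": 1,"y": 0,"z": 0,"ax": 0,"ay": 0,"az": 0},{"grip": 10,"x": 1,"y": 0,"z": 0,"ax": 0,"ay": 0,"az": 0},{"grip": 10,"x": 0.9,"y": 0,"z": 0,"ax": 0,"ay": 0,"az": 0},{"grip": 10,"x": 0,"y": 0,"z": 0,"ax": 0,"ay": 0,"az": 0},{"grip": 10,"x": 0,"y": 0,"z": 0,"ax": 0,"ay": 0,"az": 0}]}}

```text
time_s: 8.9
ee_pos: [0.5191, 0.1684, 0.0821]
tool_rot: [-0.249, 1.57, -3.103]
force: [0.4, -0.3, -2.9]
width: 0.272
```

```bash
cat > look.py <<'E'
from go import *
from m import *
import pickle,sys
n=sys.argv[1]
delta([.519,.168,.0815],-73.5)
S=avg("side",4);pickle.dump(S,open(f"s{n}.pkl","wb"))
a=np.clip(cv2.resize(S["image"][225:292,262:342,::-1],None,fx=9,fy=9,interpolation=cv2.INTER_CUBIC)*1.8,0,255).astype(np.uint8);cv2.imwrite(f"pics/look{n}.png",a)
E
python3 look.py 1
```

```text
t 8.9 pos [0.5191 0.1684 0.0821] yaw -73.5 F [ 0.37 -0.32 -2.95] w 0.272 q [-0.1   0.45 -0.34  1.91  0.2   0.82 -1.82]
turn first (tool rotvec rad) [-0.      0.0008  0.0002]
shift cm, current axes [0.06 0.04 0.02]  in target axes [0.06 0.04 0.02]
```

View pics/look1.png

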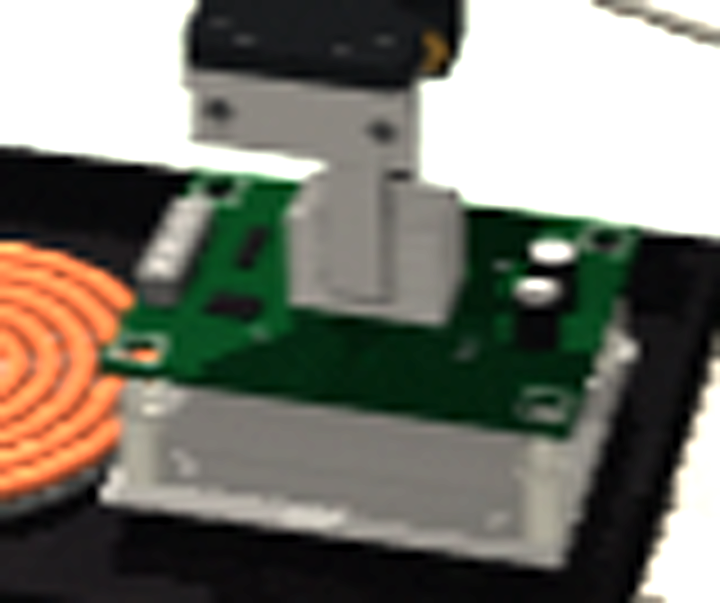

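```bash
python3 - <<'E'
import pickle
from h import *
S=pickle.load(open("s1.pkl","rb"));T0,S0=pickle.load(open("d0.pkl","rb"))
o=np.array([262,225])
h=(np.array([(138,350),(220,189),(606,241),(546,403)])+.5)/9-.5+o
print("holes",fit(M4,ray(S,h,.0735)[:,:2]))
C=M4*[75/65,55/45]
c=(np.array([(103,362),(193,172),(636,232),(572,432)])+.5)/9-.5+o
print("corners",fit(C,ray(S,c,.0735)[:,:2]))
def z(im,u,v,f=24,w=8):
    a=cv2.getRectSubPix(im,(2*w+1,2*w+1),(u,v)); a=cv2.resize(a,None,fx=16,fy=16,interpolation=cv2.INTER_CUBIC)
    a=np.clip(a.astype(float)*2,0,255).astype(np.uint8)[:,:,::-1].copy(); c=136; cv2.line(a,(c-5,c),(c+5,c),(0,0,255),1);cv2.line(a,(c,c-5),(c,c+5),(0,0,255),1);return a
row1=np.hstack([z(S["image"],*p) for p in h]) ;
tips=(np.array([(121,264),(212,86),(638,142),(572,335)])+.5)/10-.5+[265,240]
row2=np.hstack([z(S0["image"],*p) for p in tips])
cv2.imwrite("pics/ht.png",cv2.resize(np.vstack([row1,row2]),None,fx=.73,fy=.73)); print(tips,h)
E
```

```text
holes (array([520.1, 168. ]), np.float64(16.64), [[0.3, 0.5], [-0.6, 0.0], [-0.6, 0.6], [0.9, -1.2]])
corners (array([519.9, 169.5]), np.float64(16.53), [[-0.3, -2.8], [0.3, 1.5], [0.3, 2.2], [-0.4, -0.9]])
[[276.65 265.95]
 [285.75 248.15]
 [328.35 253.75]
 [321.75 273.05]] [[276.88888889 263.44444444]
 [286.         245.55555556]
 [328.88888889 251.33333333]
 [322.22222222 269.33333333]]
```

View pics/ht.png

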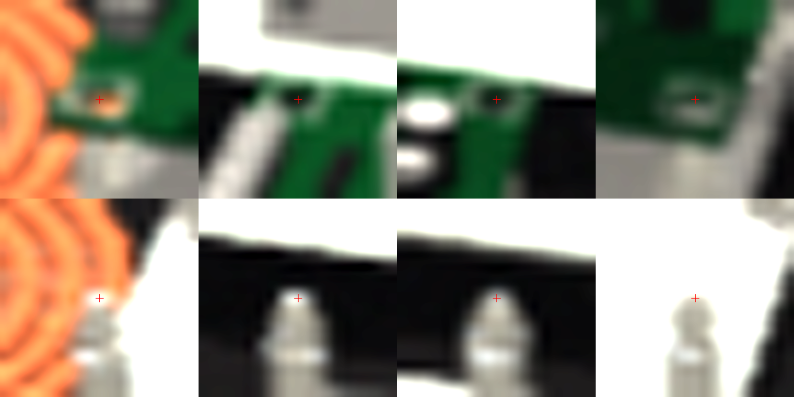

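```bash
python3 - <<'E'
import pickle
from h import *
T0,S0=pickle.load(open("d0.pkl","rb"))
a=np.radians(16.5);R=np.array([[np.cos(a),-np.sin(a)],[np.sin(a),np.cos(a)]])
for c in((.519,.168),(.519,.172)):
    W=M4@R.T+c
    for h in(.0675,.0573,.052): print(c,h,proj(S0,np.c_[W,[h]*4]).round(1).tolist(), proj(T0,np.c_[W,[h]*4]).round(1).tolist())
E
```

```text
(0.519, 0.168) 0.0675 [[277.5, 265.2], [286.3, 247.2], [329.1, 253.0], [322.6, 271.5]] [[233.5, 220.7], [267.9, 210.2], [283.0, 259.3], [248.3, 270.1]]
(0.519, 0.168) 0.0573 [[277.7, 268.0], [286.4, 250.0], [329.1, 255.8], [322.5, 274.4]] [[234.1, 221.4], [268.2, 210.9], [283.2, 259.6], [248.7, 270.4]]
(0.519, 0.168) 0.052 [[277.7, 269.5], [286.5, 251.5], [329.1, 257.3], [322.5, 275.9]] [[234.4, 221.7], [268.4, 211.3], [283.3, 259.8], [249.0, 270.5]]
(0.519, 0.172) 0.0675 [[276.7, 265.9], [285.6, 247.9], [328.5, 253.7], [321.9, 272.3]] [[231.9, 220.8], [266.3, 210.3], [281.4, 259.3], [246.7, 270.2]]
(0.519, 0.172) 0.0573 [[276.9, 268.8], [285.7, 250.7], [328.4, 256.5], [321.8, 275.2]] [[232.5, 221.4], [266.6, 211.0], [281.6, 259.7], [247.1, 270.4]]
(0.519, 0.172) 0.052 [[277.0, 270.3], [285.7, 252.2], [328.4, 258.0], [321.8, 276.7]] [[232.8, 221.7], [266.8, 211.3], [281.7, 259.9], [247.4, 270.6]]
```

Request:
{"name": "drive_tool", "arguments": {"targets": [{"grip": 10,"x": 0,"y": -0.25,"z": 0,"ax": 0,"ay": 0,"az": 0},{"grip": 10,"x": 0.2,"y": 0,"z": 0,"ax": 0,"ay": 0,"az": 0},{"grip": 10,"x": 0,"y": 0,"z": 0,"ax": 0,"ay": 0,"az": 0},{"grip": 10,"x": 0,"y": 0,"z": 0,"ax": 0,"ay": 0,"az": 0}]}}

```text
time_s: 9.5
ee_pos: [0.5185, 0.1707, 0.0804]
tool_rot: [-0.346, 1.571, 3.083]
force: [0.6, 0.4, -2.9]
width: 0.276
```

```bash
python3 look.py 2
```

```text
t 9.5 pos [0.5185 0.1707 0.0804] yaw -73.51 F [ 0.58  0.37 -2.86] w 0.276 q [-0.1   0.46 -0.34  1.91  0.2   0.81 -1.83]
turn first (tool rotvec rad) [-0.0002  0.0002  0.0001]
shift cm, current axes [-0.11  0.27  0.03]  in target axes [-0.11  0.27  0.03]
```

View pics/look2.png

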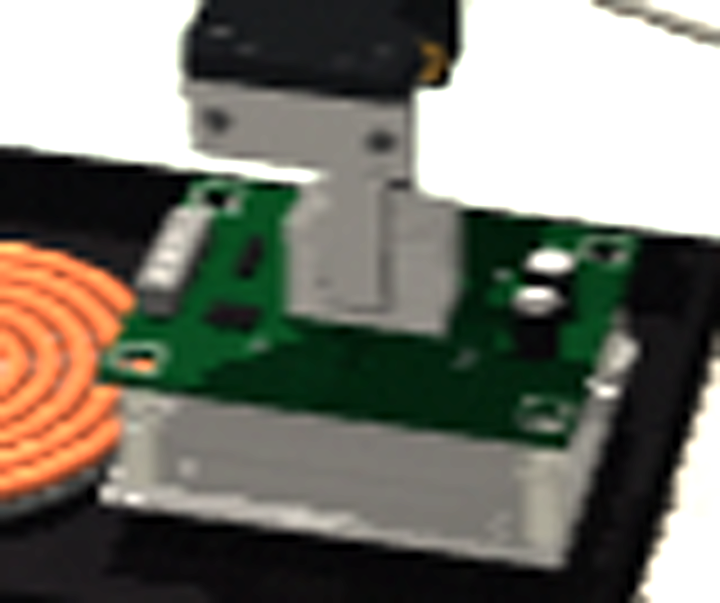

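Request:
{"name": "drive_tool", "arguments": {"targets": [{"grip": 10,"x": 0,"y": -0.03,"z": -0.05,"ax": 0,"ay": 0,"az": 0},{"grip": 10,"x": 0.15,"y": 0,"z": 0,"ax": 0,"ay": 0,"az": 0},{"grip": 10,"x": 0.15,"y": 0,"z": 0,"ax": 0,"ay": 0,"az": 0},{"grip": 10,"x": 0.1,"y": 0,"z": 0,"ax": 0,"ay": 0,"az": 0},{"grip": 10,"x": 0,"y": 0,"z": 0,"ax": 0,"ay": 0,"az": 0}]}}

```text
time_s: 10.2
ee_pos: [0.5188, 0.1711, 0.0762]
tool_rot: [-0.137, 1.57, -2.991]
force: [0.8, -0.6, -4.1]
width: 0.271
```

```bash
python3 look.py 3
```

```text
t 10.2 pos [0.5188 0.1711 0.0762] yaw -73.51 F [ 0.75 -0.62 -4.07] w 0.271 q [-0.1   0.46 -0.34  1.91  0.21  0.8  -1.83]
turn first (tool rotvec rad) [-0.0001  0.0004  0.0001]
shift cm, current axes [-0.53  0.3   0.07]  in target axes [-0.53  0.3   0.07]
```

View pics/look3.png

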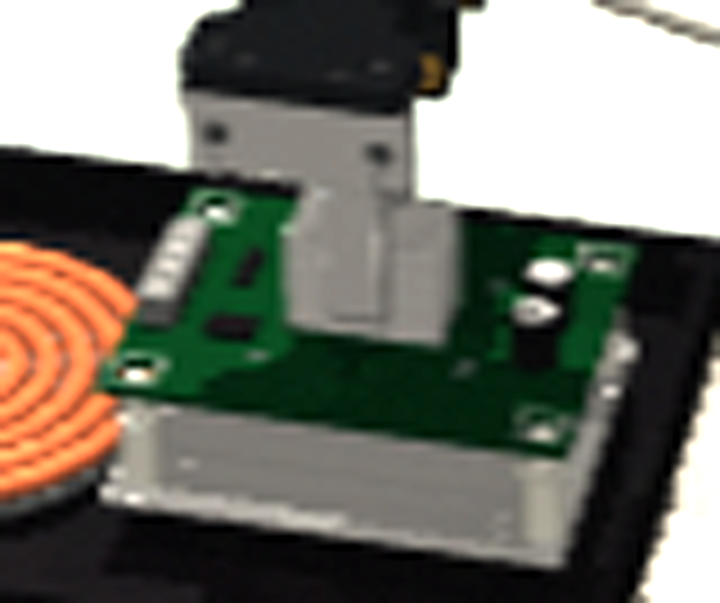

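The bright tips show centred in all four holes, at zoomed pixels (137,372), (217,210), (601,263) and (542,428). I'll continue down onto the barbs.

Request:
{"name": "drive_tool", "arguments": {"targets": [{"grip": 10,"x": 0.15,"y": 0,"z": 0,"ax": 0,"ay": 0,"az": 0},{"grip": 10,"x": 0.15,"y": 0,"z": 0,"ax": 0,"ay": 0,"az": 0},{"grip": 10,"x": 0.1,"y": 0,"z": 0,"ax": 0,"ay": 0,"az": 0},{"grip": 10,"x": 0,"y": 0,"z": 0,"ax": 0,"ay": 0,"az": 0}]}}

```text
time_s: 10.8
ee_pos: [0.5189, 0.1712, 0.0723]
tool_rot: [-0.652, 1.571, 2.778]
force: [0.4, 0.8, -3.8]
width: 0.275
```

```bash
python3 look.py 4
```

```text
t 10.8 pos [0.5189 0.1712 0.0723] yaw -73.5 F [ 0.39  0.84 -3.77] w 0.275 q [-0.11  0.47 -0.33  1.91  0.21  0.8  -1.84]
turn first (tool rotvec rad) [-0.0001  0.0001  0.0001]
shift cm, current axes [-0.92  0.3   0.08]  in target axes [-0.92  0.3   0.08]
```

View pics/look4.png

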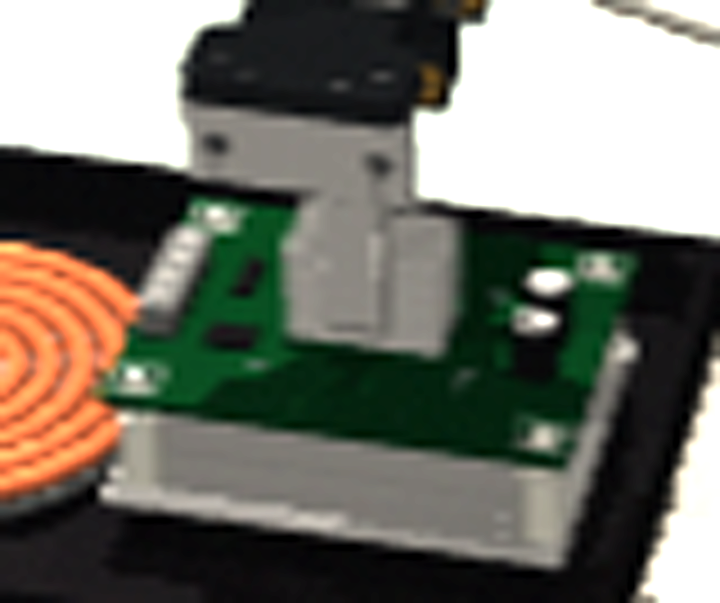

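Request:
{"name": "drive_tool", "arguments": {"targets": [{"grip": 10,"x": 0.1,"y": 0,"z": 0,"ax": 0,"ay": 0,"az": 0},{"grip": 10,"x": 0.1,"y": 0,"z": 0,"ax": 0,"ay": 0,"az": 0},{"grip": 10,"x": 0,"y": 0,"z": 0,"ax": 0,"ay": 0,"az": 0},{"grip": 10,"x": 0,"y": 0,"z": 0,"ax": 0,"ay": 0,"az": 0}]}}

```text
time_s: 11.4
ee_pos: [0.5191, 0.1712, 0.0706]
tool_rot: [-2.928, 1.57, 0.502]
force: [0.5, 0.4, -1.0]
width: 0.274
```

```bash
python3 look.py 5
```

```text
t 11.4 pos [0.5191 0.1712 0.0706] yaw -73.51 F [ 0.51  0.44 -1.03] w 0.274 q [-0.11  0.47 -0.33  1.91  0.21  0.79 -1.84]
turn first (tool rotvec rad) [-0.0001 -0.0003  0.0001]
shift cm, current axes [-1.09  0.3   0.1 ]  in target axes [-1.09  0.3   0.1 ]
```

Request:
{"name": "drive_tool", "arguments": {"targets": [{"grip": 35,"x": 0,"y": 0,"z": 0,"ax": 0,"ay": 0,"az": 0},{"grip": 60,"x": 0,"y": 0,"z": 0,"ax": 0,"ay": 0,"az": 0},{"grip": 60,"x": 0,"y": 0,"z": 0,"ax": 0,"ay": 0,"az": 0},{"grip": 60,"x": 0,"y": 0,"z": 0,"ax": 0,"ay": 0,"az": 0},{"grip": 60,"x": -1.5,"y": 0,"z": 0,"ax": 0,"ay": 0,"az": 0},{"grip": 60,"x": -2,"y": 0,"z": 0,"ax": 0,"ay": 0,"az": 0},{"grip": 60,"x": -2,"y": 0,"z": 0,"ax": 0,"ay": 0,"az": 0},{"grip": 60,"x": -1,"y": 0,"z": 0,"ax": 0,"ay": 0,"az": 0},{"grip": 0,"x": 0,"y": 0,"z": 0,"ax": 0,"ay": 0,"az": 0},{"grip": 0,"x": 0,"y": 0,"z": 0,"ax": 0,"ay": 0,"az": 0},{"grip": 0,"x": 0,"y": 0,"z": 0,"ax": 0,"ay": 0,"az": 0},{"grip": 0,"x": 0,"y": 0,"z": 0,"ax": 0,"ay": 0,"az": 0}]}}

```text
time_s: 12.8
ee_pos: [0.5186, 0.171, 0.1347]
tool_rot: [-0.119, 1.569, -2.972]
force: [-0.3, -1.0, -0.1]
width: 0.295
```

```bash
python3 look.py 6; python3 - <<'E'
from go import *
import numpy as np
a=np.radians(16.5);R=np.array([[np.cos(a),-np.sin(a)],[np.sin(a),np.cos(a)]])
for n,m in (("a",(40,45)),("b",(40,-45)),("c",(-40,-45)),("d",(-40,45))):
    p=R@np.array(m)/1000+[.5191,.1712]; print(n,p); 
    delta([*p,.08],-73.5)
E
```

```text
t 12.8 pos [0.5186 0.171  0.1347] yaw -73.51 F [-0.34 -0.99 -0.09] w 0.295 q [-0.08  0.38 -0.36  1.87  0.16  0.92 -1.8 ]
turn first (tool rotvec rad) [-0.0002  0.0013  0.0002]
shift cm, current axes [5.32 0.3  0.04]  in target axes [5.32 0.3  0.04]
a [0.5446721 0.2257075]
t 13.0 pos [0.5188 0.1711 0.1352] yaw -73.51 F [ 0.2   0.31 -0.55] w 0.124 q [-0.08  0.38 -0.36  1.87  0.16  0.92 -1.8 ]
turn first (tool rotvec rad) [-0.0002  0.0006  0.0001]
shift cm, current axes [ 5.51 -4.5  -4.03]  in target axes [ 5.52 -4.5  -4.03]
b [0.57023348 0.13941373]
t 13.0 pos [0.5188 0.1711 0.1352] yaw -73.51 F [ 0.2   0.31 -0.55] w 0.124 q [-0.08  0.38 -0.36  1.87  0.16  0.92 -1.8 ]
turn first (tool rotvec rad) [-0.0002  0.0006  0.0001]
shift cm, current axes [ 5.51  4.5  -4.03]  in target axes [ 5.52  4.5  -4.03]
c [0.4935279 0.1166925]
t 13.0 pos [0.5188 0.1711 0.1352] yaw -73.51 F [ 0.2   0.31 -0.55] w 0.124 q [-0.08  0.38 -0.36  1.87  0.16  0.92 -1.8 ]
turn first (tool rotvec rad) [-0.0002  0.0006  0.0001]
shift cm, current axes [5.52 4.5  3.97]  in target axes [5.52 4.5  3.97]
d [0.46796652 0.20298627]
t 13.0 pos [0.5188 0.1711 0.1352] yaw -73.51 F [ 0.2   0.31 -0.55] w 0.124 q [-0.08  0.38 -0.36  1.87  0.16  0.92 -1.8 ]
turn first (tool rotvec rad) [-0.0002  0.0006  0.0001]
shift cm, current axes [ 5.52 -4.5   3.97]  in target axes [ 5.52 -4.5   3.97]
```

View pics/look6.png

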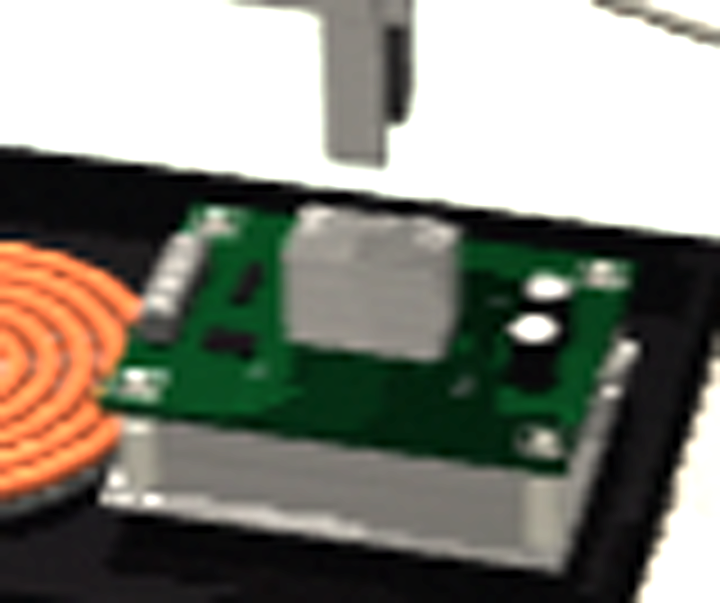

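Request:
{"name": "drive_tool", "arguments": {"targets": [{"grip": 0,"x": 0,"y": -1.5,"z": -1.3,"ax": 0,"ay": 0,"az": 0},{"grip": 0,"x": 0,"y": -1.5,"z": -1.4,"ax": 0,"ay": 0,"az": 0},{"grip": 0,"x": 0,"y": -1.5,"z": -1.3,"ax": 0,"ay": 0,"az": 0},{"grip": 0,"x": 2,"y": 0,"z": 0,"ax": 0,"ay": 0,"az": 0},{"grip": 0,"x": 2,"y": 0,"z": 0,"ax": 0,"ay": 0,"az": 0},{"grip": 0,"x": 1.5,"y": 0,"z": 0,"ax": 0,"ay": 0,"az": 0},{"grip": 0,"x": 0.6,"y": 0,"z": 0,"ax": 0,"ay": 0,"az": 0},{"grip": 0,"x": 0,"y": 0,"z": 0,"ax": 0,"ay": 0,"az": 0},{"grip": 0,"x": 0,"y": 0,"z": 0,"ax": 0,"ay": 0,"az": 0}]}}

```text
time_s: 13.9
ee_pos: [0.5449, 0.2258, 0.0751]
tool_rot: [-2.912, 1.57, 0.518]
force: [0.0, 0.0, 0.9]
width: 0.007
```

```bash
python3 look.py 7
```

```text
t 13.9 pos [0.5449 0.2258 0.0751] yaw -73.52 F [0.05 0.02 0.87] w 0.007 q [-0.18  0.53 -0.34  1.8   0.23  0.85 -1.91]
turn first (tool rotvec rad) [-0.0003 -0.0007  0.0002]
shift cm, current axes [-0.64  4.8   4.12]  in target axes [-0.64  4.8   4.12]
```

View pics/look7.png

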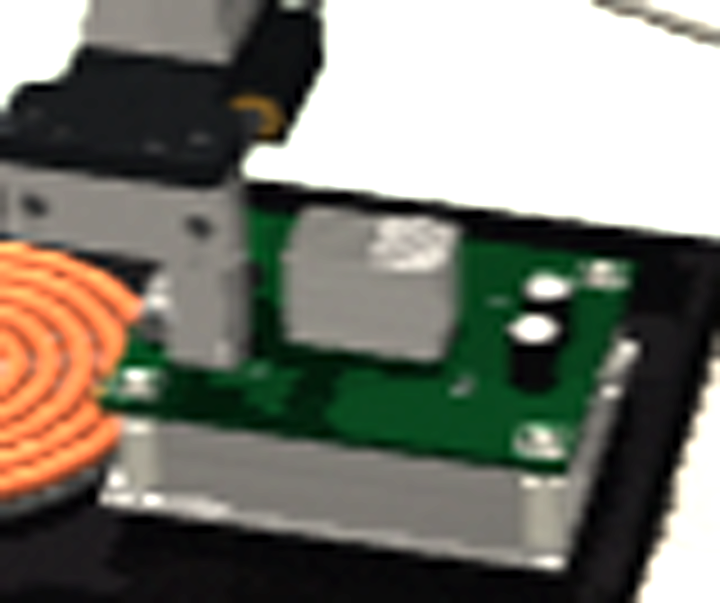

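Request:
{"name": "drive_tool", "arguments": {"targets": [{"grip": 0,"x": 0.6,"y": 0,"z": 0,"ax": 0,"ay": 0,"az": 0},{"grip": 0,"x": 0.3,"y": 0,"z": 0,"ax": 0,"ay": 0,"az": 0},{"grip": 0,"x": 0.3,"y": 0,"z": 0,"ax": 0,"ay": 0,"az": 0},{"grip": 0,"x": 0.2,"y": 0,"z": 0,"ax": 0,"ay": 0,"az": 0},{"grip": 0,"x": 0,"y": 0,"z": 0,"ax": 0,"ay": 0,"az": 0}]}}

```text
time_s: 14.6
ee_pos: [0.5444, 0.2256, 0.0602]
tool_rot: [-0.05, 1.57, -2.904]
force: [-0.4, -1.3, 2.4]
width: 0.005
```

Request:
{"name": "drive_tool", "arguments": {"targets": [{"grip": 0,"x": 0.15,"y": 0,"z": 0,"ax": 0,"ay": 0,"az": 0},{"grip": 0,"x": 0.1,"y": 0,"z": 0,"ax": 0,"ay": 0,"az": 0},{"grip": 0,"x": 0,"y": 0,"z": 0,"ax": 0,"ay": 0,"az": 0}]}}

```text
time_s: 14.9
ee_pos: [0.5446, 0.2257, 0.058]
tool_rot: [-2.046, 1.571, 1.384]
force: [-2.6, -1.1, 4.4]
width: 0.009
```

Request:
{"name": "drive_tool", "arguments": {"targets": [{"grip": 0,"x": 0.1,"y": 0,"z": 0,"ax": 0,"ay": 0,"az": 0},{"grip": 0,"x": 0.1,"y": 0,"z": 0,"ax": 0,"ay": 0,"az": 0},{"grip": 0,"x": 0,"y": 0,"z": 0,"ax": 0,"ay": 0,"az": 0}]}}

```text
time_s: 15.2
ee_pos: [0.5446, 0.2257, 0.0561]
tool_rot: [-2.745, 1.571, 0.684]
force: [-1.9, -0.7, 6.3]
width: 0.005
```

Request:
{"name": "drive_tool", "arguments": {"targets": [{"grip": 0,"x": 0.1,"y": 0,"z": 0,"ax": 0,"ay": 0,"az": 0},{"grip": 0,"x": 0.1,"y": 0,"z": 0,"ax": 0,"ay": 0,"az": 0},{"grip": 0,"x": 0,"y": 0,"z": 0,"ax": 0,"ay": 0,"az": 0}]}}

```text
time_s: 15.5
ee_pos: [0.5447, 0.2258, 0.0542]
tool_rot: [-2.897, 1.57, 0.532]
force: [-1.5, -0.6, 7.7]
width: 0.002
```

Request:
{"name": "drive_tool", "arguments": {"targets": [{"grip": 0,"x": 0.1,"y": 0,"z": 0,"ax": 0,"ay": 0,"az": 0},{"grip": 0,"x": 0,"y": 0,"z": 0,"ax": 0,"ay": 0,"az": 0}]}}

```text
time_s: 15.7
ee_pos: [0.5447, 0.2258, 0.0531]
tool_rot: [-2.764, 1.57, 0.666]
force: [-1.2, 0.1, 4.5]
width: 0.006
```

Request:
{"name": "drive_tool", "arguments": {"targets": [{"grip": 0,"x": 0.1,"y": 0,"z": 0,"ax": 0,"ay": 0,"az": 0},{"grip": 0,"x": 0,"y": 0,"z": 0,"ax": 0,"ay": 0,"az": 0}]}}

```text
time_s: 15.9
ee_pos: [0.5447, 0.2258, 0.0521]
tool_rot: [-2.7, 1.57, 0.73]
force: [-1.1, -0.1, 7.0]
width: 0.005
```

Request:
{"name": "drive_tool", "arguments": {"targets": [{"grip": 0,"x": 0.1,"y": 0,"z": 0,"ax": 0,"ay": 0,"az": 0},{"grip": 0,"x": 0,"y": 0,"z": 0,"ax": 0,"ay": 0,"az": 0}]}}

```text
time_s: 16.1
ee_pos: [0.5448, 0.2259, 0.0512]
tool_rot: [-2.817, 1.57, 0.612]
force: [-0.7, -0.1, 7.4]
width: 0.005
```

The force dropped from 7.7 to 4.5 N, so post a clicked. I'll lift and look.

Request:
{"name": "drive_tool", "arguments": {"targets": [{"grip": 0,"x": -1,"y": 0,"z": 0,"ax": 0,"ay": 0,"az": 0},{"grip": 0,"x": -2,"y": 0,"z": 0,"ax": 0,"ay": 0,"az": 0},{"grip": 0,"x": -2.5,"y": 0,"z": 0,"ax": 0,"ay": 0,"az": 0},{"grip": 0,"x": -1.5,"y": 0,"z": 0,"ax": 0,"ay": 0,"az": 0},{"grip": 0,"x": 0,"y": 0,"z": 0,"ax": 0,"ay": 0,"az": 0},{"grip": 0,"x": 0,"y": 0,"z": 0,"ax": 0,"ay": 0,"az": 0}]}}

```text
time_s: 16.7
ee_pos: [0.5444, 0.2255, 0.1207]
tool_rot: [1.007, 1.571, -1.847]
force: [0.1, 0.5, -0.0]
width: 0.008
```

```bash
python3 look.py 8
```

```text
t 16.7 pos [0.5444 0.2255 0.1207] yaw -73.52 F [ 0.06  0.46 -0.01] w 0.008 q [-0.17  0.47 -0.36  1.77  0.2   0.93 -1.89]
turn first (tool rotvec rad) [-0.0003  0.     -0.0001]
shift cm, current axes [3.92 4.79 4.07]  in target axes [3.92 4.79 4.07]
```

View pics/look8.png

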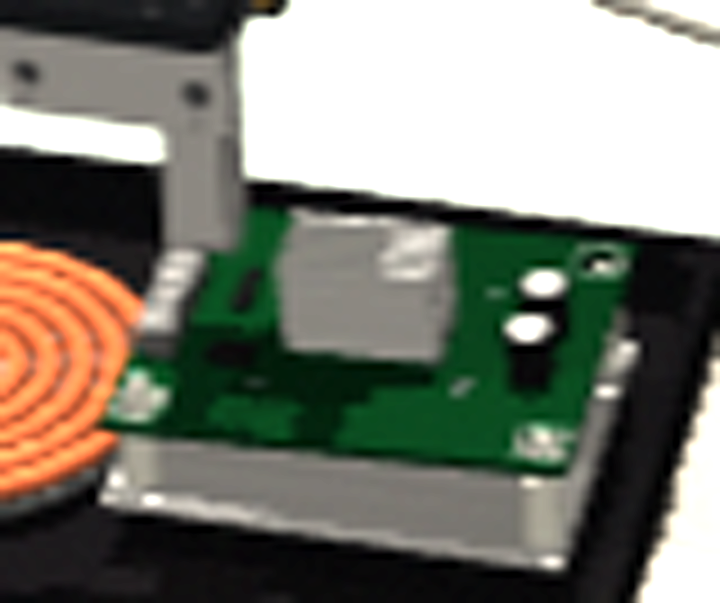

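Request:
{"name": "drive_tool", "arguments": {"targets": [{"grip": 0,"x": 0,"y": 2,"z": 0,"ax": 0,"ay": 0,"az": 0},{"grip": 0,"x": 0,"y": 2.5,"z": 0,"ax": 0,"ay": 0,"az": 0},{"grip": 0,"x": 0,"y": 2.5,"z": 0,"ax": 0,"ay": 0,"az": 0},{"grip": 0,"x": 0,"y": 2,"z": 0,"ax": 0,"ay": 0,"az": 0},{"grip": 0,"x": 1.5,"y": 0,"z": 0,"ax": 0,"ay": 0,"az": 0},{"grip": 0,"x": 2,"y": 0,"z": 0,"ax": 0,"ay": 0,"az": 0},{"grip": 0,"x": 1.2,"y": 0,"z": 0,"ax": 0,"ay": 0,"az": 0},{"grip": 0,"x": 0.5,"y": 0,"z": 0,"ax": 0,"ay": 0,"az": 0},{"grip": 0,"x": 0,"y": 0,"z": 0,"ax": 0,"ay": 0,"az": 0},{"grip": 0,"x": 0,"y": 0,"z": 0,"ax": 0,"ay": 0,"az": 0}]}}

```text
time_s: 17.9
ee_pos: [0.5703, 0.1397, 0.0694]
tool_rot: [-2.874, 1.57, 0.555]
force: [1.1, 0.1, 0.1]
width: 0.0
```

```bash
python3 - <<'E'
from go import *
delta([.5702,.1394,.058],-73.5)
E
```

```text
t 17.9 pos [0.5703 0.1397 0.0694] yaw -73.49 F [1.07 0.09 0.15] w 0.0 q [-0.05  0.53 -0.32  1.81  0.22  0.83 -1.75]
turn first (tool rotvec rad) [ 0.0003 -0.0004  0.0001]
shift cm, current axes [1.14 0.03 0.02]  in target axes [1.14 0.03 0.02]
```

Request:
{"name": "drive_tool", "arguments": {"targets": [{"grip": 0,"x": 0.4,"y": 0,"z": 0,"ax": 0,"ay": 0,"az": 0},{"grip": 0,"x": 0.4,"y": 0,"z": 0,"ax": 0,"ay": 0,"az": 0},{"grip": 0,"x": 0.3,"y": 0,"z": 0,"ax": 0,"ay": 0,"az": 0},{"grip": 0,"x": 0,"y": 0,"z": 0,"ax": 0,"ay": 0,"az": 0}]}}

```text
time_s: 18.3
ee_pos: [0.5699, 0.1393, 0.0576]
tool_rot: [-0.196, 1.57, -3.049]
force: [-0.6, 0.7, -0.2]
width: 0.004
```

Request:
{"name": "drive_tool", "arguments": {"targets": [{"grip": 0,"x": 0.1,"y": 0,"z": 0,"ax": 0,"ay": 0,"az": 0},{"grip": 0,"x": 0.1,"y": 0,"z": 0,"ax": 0,"ay": 0,"az": 0},{"grip": 0,"x": 0,"y": 0,"z": 0,"ax": 0,"ay": 0,"az": 0}]}}

```text
time_s: 18.6
ee_pos: [0.57, 0.1393, 0.0558]
tool_rot: [-0.277, 1.571, -3.131]
force: [-0.8, -1.0, 0.9]
width: 0.006
```

Request:
{"name": "drive_tool", "arguments": {"targets": [{"grip": 0,"x": 0.1,"y": 0,"z": 0,"ax": 0,"ay": 0,"az": 0},{"grip": 0,"x": 0,"y": 0,"z": 0,"ax": 0,"ay": 0,"az": 0}]}}

```text
time_s: 18.8
ee_pos: [0.57, 0.1393, 0.0549]
tool_rot: [-0.353, 1.571, 3.077]
force: [-0.4, 0.3, 3.6]
width: 0.005
```

Request:
{"name": "drive_tool", "arguments": {"targets": [{"grip": 0,"x": 0.1,"y": 0,"z": 0,"ax": 0,"ay": 0,"az": 0},{"grip": 0,"x": 0,"y": 0,"z": 0,"ax": 0,"ay": 0,"az": 0}]}}

```text
time_s: 19.0
ee_pos: [0.57, 0.1393, 0.0539]
tool_rot: [-0.503, 1.571, 2.926]
force: [-2.0, -0.4, 3.7]
width: 0.004
```

Request:
{"name": "drive_tool", "arguments": {"targets": [{"grip": 0,"x": 0.1,"y": 0,"z": 0,"ax": 0,"ay": 0,"az": 0},{"grip": 0,"x": 0.1,"y": 0,"z": 0,"ax": 0,"ay": 0,"az": 0},{"grip": 0,"x": 0,"y": 0,"z": 0,"ax": 0,"ay": 0,"az": 0}]}}

```text
time_s: 19.3
ee_pos: [0.5701, 0.1393, 0.0519]
tool_rot: [-0.534, 1.571, 2.896]
force: [-2.2, -1.2, 5.9]
width: 0.006
```

Request:
{"name": "drive_tool", "arguments": {"targets": [{"grip": 0,"x": 0.1,"y": 0,"z": 0,"ax": 0,"ay": 0,"az": 0},{"grip": 0,"x": 0.1,"y": 0,"z": 0,"ax": 0,"ay": 0,"az": 0},{"grip": 0,"x": 0,"y": 0,"z": 0,"ax": 0,"ay": 0,"az": 0}]}}

```text
time_s: 19.6
ee_pos: [0.5701, 0.1393, 0.05]
tool_rot: [0.657, 1.571, -2.197]
force: [-3.1, -1.3, 8.8]
width: 0.005
```

Request:
{"name": "drive_tool", "arguments": {"targets": [{"grip": 0,"x": 0.1,"y": 0,"z": 0,"ax": 0,"ay": 0,"az": 0},{"grip": 0,"x": 0,"y": 0,"z": 0,"ax": 0,"ay": 0,"az": 0}]}}

```text
time_s: 19.8
ee_pos: [0.5701, 0.1394, 0.0491]
tool_rot: [2.782, 1.571, -0.072]
force: [-3.0, -1.3, 9.0]
width: 0.006
```

Request:
{"name": "drive_tool", "arguments": {"targets": [{"grip": 0,"x": 0.1,"y": 0,"z": 0,"ax": 0,"ay": 0,"az": 0},{"grip": 0,"x": 0,"y": 0,"z": 0,"ax": 0,"ay": 0,"az": 0}]}}

```text
time_s: 20.0
ee_pos: [0.5701, 0.1393, 0.0481]
tool_rot: [2.272, 1.571, -0.582]
force: [-3.1, -1.1, 9.7]
width: 0.005
```

Request:
{"name": "drive_tool", "arguments": {"targets": [{"grip": 0,"x": 0.1,"y": 0,"z": 0,"ax": 0,"ay": 0,"az": 0},{"grip": 0,"x": 0,"y": 0,"z": 0,"ax": 0,"ay": 0,"az": 0}]}}

```text
time_s: 20.2
ee_pos: [0.5701, 0.1394, 0.0472]
tool_rot: [2.275, 1.571, -0.579]
force: [-4.2, -1.1, 11.5]
width: 0.007
```

Request:
{"name": "drive_tool", "arguments": {"targets": [{"grip": 0,"x": 0.1,"y": 0,"z": 0,"ax": 0,"ay": 0,"az": 0},{"grip": 0,"x": 0,"y": 0,"z": 0,"ax": 0,"ay": 0,"az": 0}]}}

```text
time_s: 20.4
ee_pos: [0.5701, 0.1393, 0.0463]
tool_rot: [2.38, 1.571, -0.474]
force: [-4.9, -2.5, 12.5]
width: 0.004
```

```bash
python3 look.py 9
```

```text
t 20.4 pos [0.5701 0.1393 0.0463] yaw -73.51 F [-4.87 -2.54 12.52] w 0.004 q [-0.05  0.56 -0.31  1.82  0.23  0.79 -1.76]
turn first (tool rotvec rad) [-0.0002 -0.0001 -0.0001]
shift cm, current axes [-3.52 -4.2   4.09]  in target axes [-3.52 -4.2   4.09]
```

View pics/look9.png

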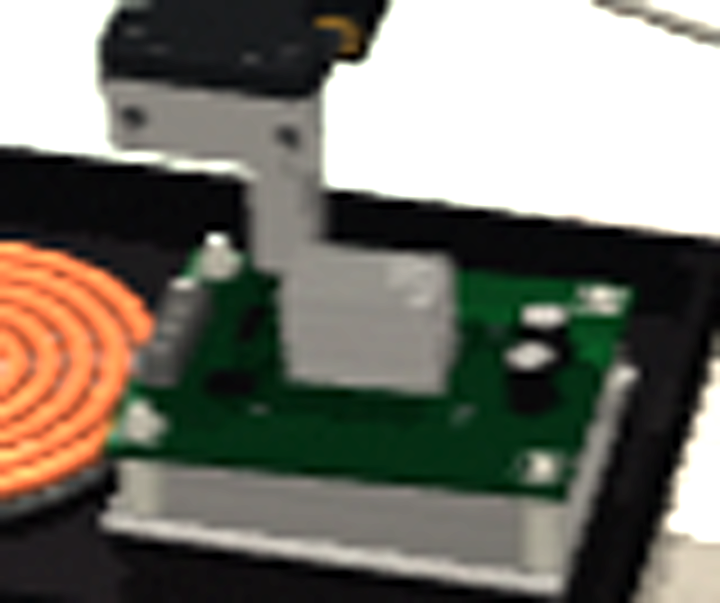

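Posts a and b stand well proud of the board, while c and d don't. I'll lift and check.

Request:
{"name": "drive_tool", "arguments": {"targets": [{"grip": 0,"x": -1,"y": 0,"z": 0,"ax": 0,"ay": 0,"az": 0},{"grip": 0,"x": -2,"y": 0,"z": 0,"ax": 0,"ay": 0,"az": 0},{"grip": 0,"x": -2.5,"y": 0,"z": 0,"ax": 0,"ay": 0,"az": 0},{"grip": 0,"x": -2.5,"y": 0,"z": 0,"ax": 0,"ay": 0,"az": 0},{"grip": 0,"x": 0,"y": 0,"z": 0,"ax": 0,"ay": 0,"az": 0},{"grip": 0,"x": 0,"y": 0,"z": 0,"ax": 0,"ay": 0,"az": 0}]}}

```text
time_s: 21.2
ee_pos: [0.5703, 0.1393, 0.1262]
tool_rot: [3.056, 1.57, 0.202]
force: [-0.9, 0.1, 0.0]
width: 0.003
```

```bash
python3 look.py 10
```

```text
t 21.2 pos [0.5703 0.1393 0.1262] yaw -73.52 F [-0.86  0.1   0.03] w 0.003 q [-0.03  0.46 -0.34  1.78  0.18  0.94 -1.73]
turn first (tool rotvec rad) [-0.0003 -0.0009 -0.0001]
shift cm, current axes [ 4.46 -4.21  4.11]  in target axes [ 4.47 -4.21  4.1 ]
```

View pics/look10.png

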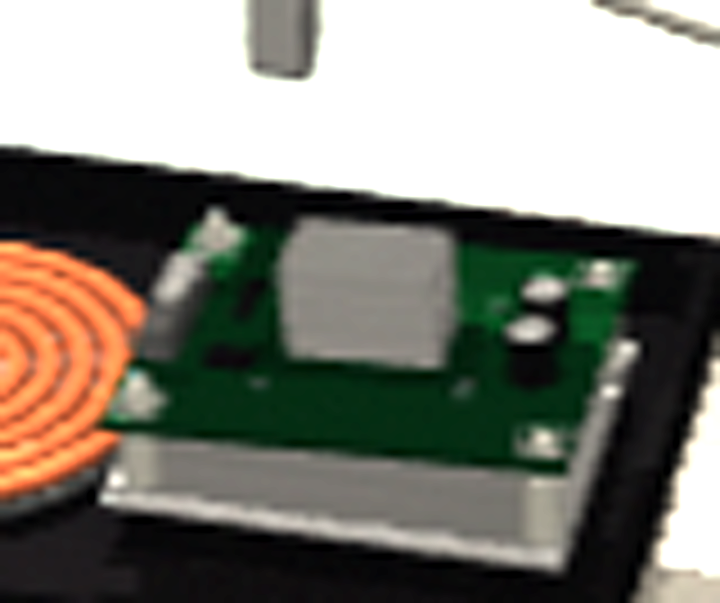

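Request:
{"name": "drive_tool", "arguments": {"targets": [{"grip": 0,"x": 0,"y": 0,"z": 2,"ax": 0,"ay": 0,"az": 0},{"grip": 0,"x": 0,"y": 0,"z": 2,"ax": 0,"ay": 0,"az": 0},{"grip": 0,"x": 0,"y": 0,"z": 2,"ax": 0,"ay": 0,"az": 0},{"grip": 0,"x": 0,"y": 0,"z": 2,"ax": 0,"ay": 0,"az": 0},{"grip": 0,"x": 1.5,"y": 0,"z": 0,"ax": 0,"ay": 0,"az": 0},{"grip": 0,"x": 2,"y": 0,"z": 0,"ax": 0,"ay": 0,"az": 0},{"grip": 0,"x": 1.5,"y": 0,"z": 0,"ax": 0,"ay": 0,"az": 0},{"grip": 0,"x": 0.6,"y": 0,"z": 0,"ax": 0,"ay": 0,"az": 0},{"grip": 0,"x": 0,"y": 0,"z": 0,"ax": 0,"ay": 0,"az": 0},{"grip": 0,"x": 0,"y": 0,"z": 0,"ax": 0,"ay": 0,"az": 0}]}}

```text
time_s: 22.4
ee_pos: [0.4935, 0.1168, 0.0703]
tool_rot: [-2.371, 1.571, 1.059]
force: [1.3, -0.2, -0.3]
width: 0.007
```

```bash
python3 - <<'E'
from go import *
delta([.4935,.1167,.060],-73.5)
E
```

```text
t 22.4 pos [0.4935 0.1168 0.0703] yaw -73.5 F [ 1.34 -0.22 -0.29] w 0.007 q [-0.01  0.41 -0.34  2.01  0.19  0.75 -1.75]
turn first (tool rotvec rad) [-0.0001 -0.0001  0.0001]
shift cm, current axes [1.03 0.01 0.01]  in target axes [1.03 0.01 0.01]
```

Request:
{"name": "drive_tool", "arguments": {"targets": [{"grip": 0,"x": 0.4,"y": 0,"z": 0,"ax": 0,"ay": 0,"az": 0},{"grip": 0,"x": 0.3,"y": 0,"z": 0,"ax": 0,"ay": 0,"az": 0},{"grip": 0,"x": 0.3,"y": 0,"z": 0,"ax": 0,"ay": 0,"az": 0},{"grip": 0,"x": 0,"y": 0,"z": 0,"ax": 0,"ay": 0,"az": 0}]}}

```text
time_s: 22.8
ee_pos: [0.4935, 0.1167, 0.0598]
tool_rot: [-2.46, 1.571, 0.97]
force: [0.8, -0.7, 2.3]
width: 0.004
```

Request:
{"name": "drive_tool", "arguments": {"targets": [{"grip": 0,"x": 0.1,"y": 0,"z": 0,"ax": 0,"ay": 0,"az": 0},{"grip": 0,"x": 0.1,"y": 0,"z": 0,"ax": 0,"ay": 0,"az": 0},{"grip": 0,"x": 0,"y": 0,"z": 0,"ax": 0,"ay": 0,"az": 0}]}}

```text
time_s: 23.1
ee_pos: [0.4935, 0.1166, 0.058]
tool_rot: [-3.006, 1.571, 0.423]
force: [1.2, -0.9, 5.2]
width: 0.005
```

Request:
{"name": "drive_tool", "arguments": {"targets": [{"grip": 0,"x": 0.1,"y": 0,"z": 0,"ax": 0,"ay": 0,"az": 0},{"grip": 0,"x": 0.1,"y": 0,"z": 0,"ax": 0,"ay": 0,"az": 0},{"grip": 0,"x": 0,"y": 0,"z": 0,"ax": 0,"ay": 0,"az": 0}]}}

```text
time_s: 23.4
ee_pos: [0.4934, 0.1166, 0.0559]
tool_rot: [-2.442, 1.571, 0.987]
force: [0.1, -0.1, 6.6]
width: 0.006
```

Request:
{"name": "drive_tool", "arguments": {"targets": [{"grip": 0,"x": 0.1,"y": 0,"z": 0,"ax": 0,"ay": 0,"az": 0},{"grip": 0,"x": 0,"y": 0,"z": 0,"ax": 0,"ay": 0,"az": 0}]}}

```text
time_s: 23.6
ee_pos: [0.4934, 0.1167, 0.055]
tool_rot: [-2.829, 1.571, 0.601]
force: [-0.5, -0.7, 6.6]
width: 0.007
```

Request:
{"name": "drive_tool", "arguments": {"targets": [{"grip": 0,"x": 0.1,"y": 0,"z": 0,"ax": 0,"ay": 0,"az": 0},{"grip": 0,"x": 0,"y": 0,"z": 0,"ax": 0,"ay": 0,"az": 0}]}}

```text
time_s: 23.8
ee_pos: [0.4935, 0.1167, 0.054]
tool_rot: [-3.123, 1.571, 0.306]
force: [-0.8, -0.7, 7.4]
width: 0.002
```

Request:
{"name": "drive_tool", "arguments": {"targets": [{"grip": 0,"x": 0.1,"y": 0,"z": 0,"ax": 0,"ay": 0,"az": 0},{"grip": 0,"x": 0,"y": 0,"z": 0,"ax": 0,"ay": 0,"az": 0}]}}

```text
time_s: 24.0
ee_pos: [0.4934, 0.1167, 0.0531]
tool_rot: [-2.94, 1.571, 0.49]
force: [-0.0, -1.7, 8.5]
width: 0.005
```

Request:
{"name": "drive_tool", "arguments": {"targets": [{"grip": 0,"x": 0.1,"y": 0,"z": 0,"ax": 0,"ay": 0,"az": 0},{"grip": 0,"x": 0,"y": 0,"z": 0,"ax": 0,"ay": 0,"az": 0}]}}

```text
time_s: 24.2
ee_pos: [0.4935, 0.1167, 0.0521]
tool_rot: [2.893, 1.571, 0.039]
force: [-1.1, -1.3, 9.3]
width: 0.005
```

Request:
{"name": "drive_tool", "arguments": {"targets": [{"grip": 0,"x": 0.1,"y": 0,"z": 0,"ax": 0,"ay": 0,"az": 0},{"grip": 0,"x": 0,"y": 0,"z": 0,"ax": 0,"ay": 0,"az": 0}]}}

```text
time_s: 24.4
ee_pos: [0.4935, 0.1167, 0.0511]
tool_rot: [2.587, 1.571, -0.267]
force: [-1.5, -1.2, 9.9]
width: 0.006
```

Request:
{"name": "drive_tool", "arguments": {"targets": [{"grip": 0,"x": 0.1,"y": 0,"z": 0,"ax": 0,"ay": 0,"az": 0},{"grip": 0,"x": 0,"y": 0,"z": 0,"ax": 0,"ay": 0,"az": 0}]}}

```text
time_s: 24.6
ee_pos: [0.4934, 0.1166, 0.0502]
tool_rot: [2.42, 1.571, -0.433]
force: [-1.6, -1.8, 11.0]
width: 0.003
```

Request:
{"name": "drive_tool", "arguments": {"targets": [{"grip": 0,"x": 0.1,"y": 0,"z": 0,"ax": 0,"ay": 0,"az": 0},{"grip": 0,"x": 0,"y": 0,"z": 0,"ax": 0,"ay": 0,"az": 0}]}}

```text
time_s: 24.8
ee_pos: [0.4934, 0.1166, 0.049]
tool_rot: [2.474, 1.571, -0.38]
force: [-1.5, -1.3, 6.7]
width: 0.007
```

Request:
{"name": "drive_tool", "arguments": {"targets": [{"grip": 0,"x": 0.1,"y": 0,"z": 0,"ax": 0,"ay": 0,"az": 0},{"grip": 0,"x": 0,"y": 0,"z": 0,"ax": 0,"ay": 0,"az": 0}]}}

```text
time_s: 25.0
ee_pos: [0.4934, 0.1166, 0.048]
tool_rot: [2.841, 1.571, -0.013]
force: [-1.3, -1.4, 8.0]
width: 0.007
```

```bash
python3 look.py 11
```

```text
t 25.0 pos [0.4934 0.1166 0.048 ] yaw -73.51 F [-1.27 -1.39  8.01] w 0.007 q [-0.02  0.45 -0.32  2.02  0.21  0.71 -1.76]
turn first (tool rotvec rad) [-0.0002 -0.     -0.    ]
shift cm, current axes [-3.35 -4.2  -3.91]  in target axes [-3.35 -4.2  -3.91]
```

View pics/look11.png

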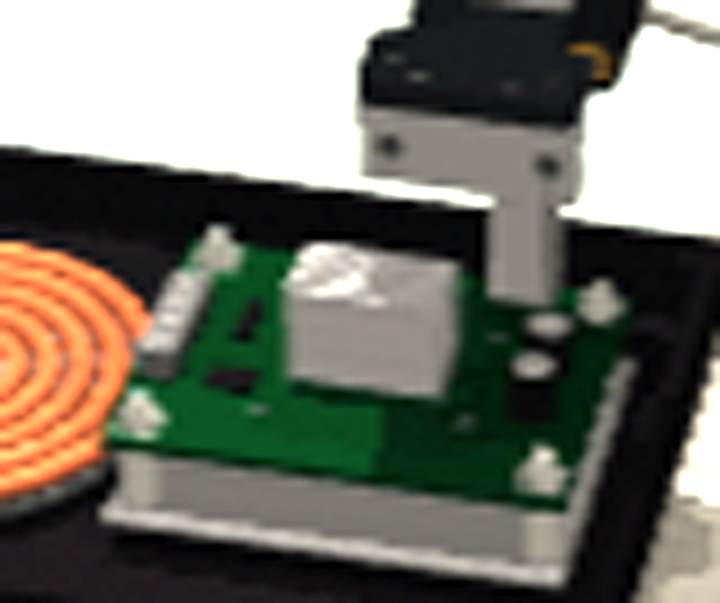

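The force dropped from 11.0 to 6.7 N, and c, and apparently d as well, now stand proud. I'll lift and press d to make sure.

Request:
{"name": "drive_tool", "arguments": {"targets": [{"grip": 0,"x": -1,"y": 0,"z": 0,"ax": 0,"ay": 0,"az": 0},{"grip": 0,"x": -2.5,"y": 0,"z": 0,"ax": 0,"ay": 0,"az": 0},{"grip": 0,"x": -2.5,"y": 0,"z": 0,"ax": 0,"ay": 0,"az": 0},{"grip": 0,"x": -2.3,"y": 0,"z": 0,"ax": 0,"ay": 0,"az": 0},{"grip": 0,"x": 0,"y": 0,"z": 0,"ax": 0,"ay": 0,"az": 0},{"grip": 0,"x": 0,"y": 0,"z": 0,"ax": 0,"ay": 0,"az": 0}]}}

```text
time_s: 25.8
ee_pos: [0.4934, 0.1166, 0.1313]
tool_rot: [2.946, 1.57, 0.092]
force: [-0.3, 0.7, -0.2]
width: 0.002
```

```bash
python3 look.py 12
```

```text
t 25.8 pos [0.4934 0.1166 0.1313] yaw -73.52 F [-0.34  0.72 -0.23] w 0.002 q [ 0.02  0.32 -0.36  1.97  0.14  0.88 -1.71]
turn first (tool rotvec rad) [-0.0003 -0.0006 -0.0001]
shift cm, current axes [ 4.98 -4.21 -3.91]  in target axes [ 4.98 -4.21 -3.92]
```

View pics/look12.png

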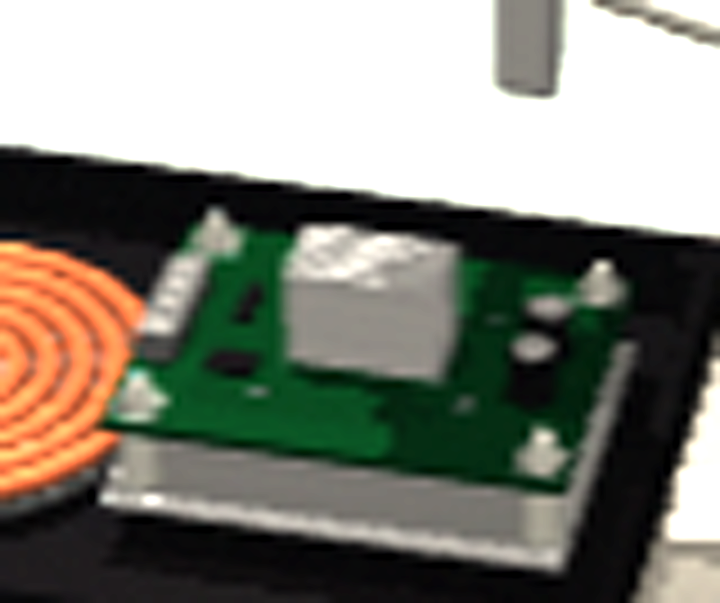

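All four posts stand equally proud, with tips at zoomed (138,375), (216,212), (602,265) and (543,432). I'll still press d lightly to confirm it.

Request:
{"name": "drive_tool", "arguments": {"targets": [{"grip": 0,"x": 0,"y": -2,"z": 0,"ax": 0,"ay": 0,"az": 0},{"grip": 0,"x": 0,"y": -2.5,"z": 0,"ax": 0,"ay": 0,"az": 0},{"grip": 0,"x": 0,"y": -2.5,"z": 0,"ax": 0,"ay": 0,"az": 0},{"grip": 0,"x": 0,"y": -2,"z": 0,"ax": 0,"ay": 0,"az": 0},{"grip": 0,"x": 2,"y": 0,"z": 0,"ax": 0,"ay": 0,"az": 0},{"grip": 0,"x": 2.5,"y": 0,"z": 0,"ax": 0,"ay": 0,"az": 0},{"grip": 0,"x": 1.5,"y": 0,"z": 0,"ax": 0,"ay": 0,"az": 0},{"grip": 0,"x": 0.6,"y": 0,"z": 0,"ax": 0,"ay": 0,"az": 0},{"grip": 0,"x": 0.3,"y": 0,"z": 0,"ax": 0,"ay": 0,"az": 0},{"grip": 0,"x": 0,"y": 0,"z": 0,"ax": 0,"ay": 0,"az": 0}]}}

```text
time_s: 27.0
ee_pos: [0.4678, 0.203, 0.062]
tool_rot: [-0.505, 1.571, 2.925]
force: [-0.1, 0.1, -0.4]
width: 0.008
```

Request:
{"name": "drive_tool", "arguments": {"targets": [{"grip": 0,"x": 0.3,"y": 0,"z": 0,"ax": 0,"ay": 0,"az": 0},{"grip": 0,"x": 0.2,"y": 0,"z": 0,"ax": 0,"ay": 0,"az": 0},{"grip": 0,"x": 0,"y": 0,"z": 0,"ax": 0,"ay": 0,"az": 0}]}}

```text
time_s: 27.3
ee_pos: [0.4679, 0.2029, 0.057]
tool_rot: [-2.942, 1.571, 0.487]
force: [-0.2, -0.9, 0.1]
width: 0.004
```

Request:
{"name": "drive_tool", "arguments": {"targets": [{"grip": 0,"x": 0.2,"y": 0,"z": 0,"ax": 0,"ay": 0,"az": 0},{"grip": 0,"x": 0,"y": 0,"z": 0,"ax": 0,"ay": 0,"az": 0}]}}

```text
time_s: 27.5
ee_pos: [0.4678, 0.2029, 0.0549]
tool_rot: [-0.766, 1.571, 2.664]
force: [-0.7, 0.4, 0.2]
width: 0.006
```

Request:
{"name": "drive_tool", "arguments": {"targets": [{"grip": 0,"x": 0.2,"y": 0,"z": 0,"ax": 0,"ay": 0,"az": 0},{"grip": 0,"x": 0,"y": 0,"z": 0,"ax": 0,"ay": 0,"az": 0}]}}

```text
time_s: 27.7
ee_pos: [0.4679, 0.203, 0.0529]
tool_rot: [-2.122, 1.571, 1.307]
force: [-1.0, -0.5, 2.6]
width: 0.004
```

Request:
{"name": "drive_tool", "arguments": {"targets": [{"grip": 0,"x": 0.2,"y": 0,"z": 0,"ax": 0,"ay": 0,"az": 0},{"grip": 0,"x": 0,"y": 0,"z": 0,"ax": 0,"ay": 0,"az": 0}]}}

```text
time_s: 27.9
ee_pos: [0.4679, 0.203, 0.0509]
tool_rot: [-2.676, 1.571, 0.754]
force: [-0.3, -0.5, 3.9]
width: 0.006
```

Request:
{"name": "drive_tool", "arguments": {"targets": [{"grip": 0,"x": 0.2,"y": 0,"z": 0,"ax": 0,"ay": 0,"az": 0},{"grip": 0,"x": 0.2,"y": 0,"z": 0,"ax": 0,"ay": 0,"az": 0},{"grip": 0,"x": 0,"y": 0,"z": 0,"ax": 0,"ay": 0,"az": 0}]}}

```text
time_s: 28.2
ee_pos: [0.4679, 0.203, 0.047]
tool_rot: [-2.751, 1.571, 0.679]
force: [-2.3, -1.1, 9.0]
width: 0.005
```

Request:
{"name": "drive_tool", "arguments": {"targets": [{"grip": 0,"x": 0.15,"y": 0,"z": 0,"ax": 0,"ay": 0,"az": 0},{"grip": 0,"x": 0.1,"y": 0,"z": 0,"ax": 0,"ay": 0,"az": 0},{"grip": 0,"x": 0,"y": 0,"z": 0,"ax": 0,"ay": 0,"az": 0}]}}

```text
time_s: 28.5
ee_pos: [0.468, 0.203, 0.0448]
tool_rot: [2.998, 1.571, 0.144]
force: [-2.7, -1.9, 12.0]
width: 0.006
```

Request:
{"name": "drive_tool", "arguments": {"targets": [{"grip": 0,"x": -1,"y": 0,"z": 0,"ax": 0,"ay": 0,"az": 0},{"grip": 0,"x": -2.5,"y": 0,"z": 0,"ax": 0,"ay": 0,"az": 0},{"grip": 0,"x": -2.5,"y": 0,"z": 0,"ax": 0,"ay": 0,"az": 0},{"grip": 0,"x": -2.5,"y": 0,"z": 0,"ax": 0,"ay": 0,"az": 0},{"grip": 0,"x": -2.5,"y": 0,"z": 0,"ax": 0,"ay": 0,"az": 0},{"grip": 0,"x": -2.5,"y": 0,"z": 0,"ax": 0,"ay": 0,"az": 0},{"grip": 0,"x": 0,"y": 2.5,"z": 2,"ax": 0,"ay": 0,"az": 0},{"grip": 0,"x": 0,"y": 3.5,"z": 2,"ax": 0,"ay": 0,"az": 0},{"grip": 0,"x": 0,"y": 3.5,"z": 2,"ax": 0,"ay": 0,"az": 0},{"grip": 0,"x": 0,"y": 3.5,"z": 0,"ax": 0,"ay": 0,"az": 0},{"grip": 0,"x": 0,"y": 3.5,"z": 0,"ax": 0,"ay": 0,"az": 0},{"grip": 0,"x": 0,"y": 3.5,"z": 0,"ax": 0,"ay": 0,"az": 0}]}}

```text
time_s: 29.7
ee_pos: [0.4671, -0.0073, 0.1799]
tool_rot: [2.757, 1.57, -0.097]
force: [-0.6, 0.9, -0.9]
width: 0.005
```

Request:
{"name": "drive_tool", "arguments": {"targets": [{"grip": 0,"x": 0,"y": 3.5,"z": 0,"ax": 0,"ay": 0,"az": 0},{"grip": 0,"x": 0,"y": 3.5,"z": 0,"ax": 0,"ay": 0,"az": 0},{"grip": 0,"x": 0,"y": 3,"z": 0,"ax": 0,"ay": 0,"az": 0},{"grip": 0,"x": 0,"y": 2,"z": 0,"ax": 0,"ay": 0,"az": 0},{"grip": 0,"x": 0,"y": 0,"z": 0,"ax": 0,"ay": 0,"az": 0},{"grip": 0,"x": 0,"y": 0,"z": 0,"ax": 0,"ay": 0,"az": 0}]}}

```text
time_s: 30.3
ee_pos: [0.5009, -0.1207, 0.1794]
tool_rot: [-1.094, 1.57, 2.335]
force: [0.2, 0.3, -0.1]
width: 0.007
```

```bash
python3 look.py 13; python3 - <<'E'
from m import *
d=avg("top",2);cv2.imwrite("pics/topend.png",d["image"][:,:,::-1])
d=avg("side",1);cv2.imwrite("pics/sideend.png",d["image"][:,:,::-1])
E
```

```text
t 30.3 pos [ 0.5009 -0.1207  0.1794] yaw -73.53 F [ 0.21  0.3  -0.1 ] w 0.007 q [ 0.34  0.26 -0.2   1.91  0.06  0.98 -1.16]
turn first (tool rotvec rad) [-0.0005  0.0003  0.0005]
shift cm, current axes [  9.8  -27.16  -9.92]  in target axes [  9.79 -27.16  -9.93]
```

View pics/look13.png

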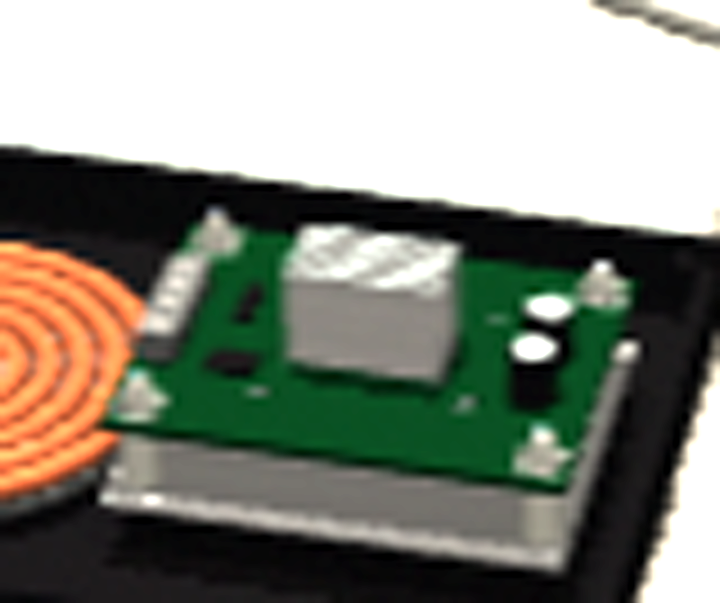

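View pics/topend.png

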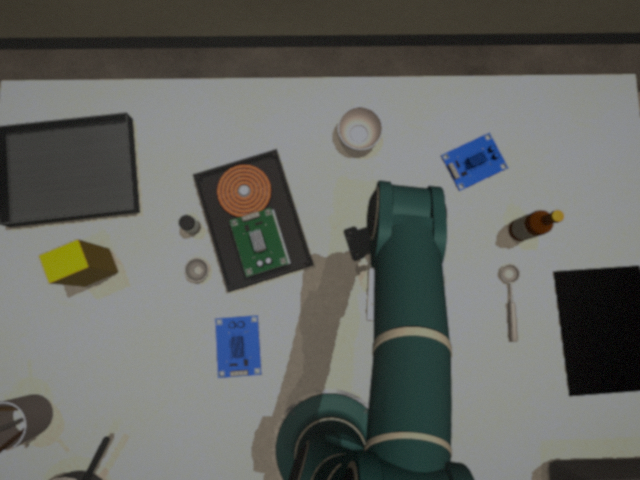

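View pics/sideend.png

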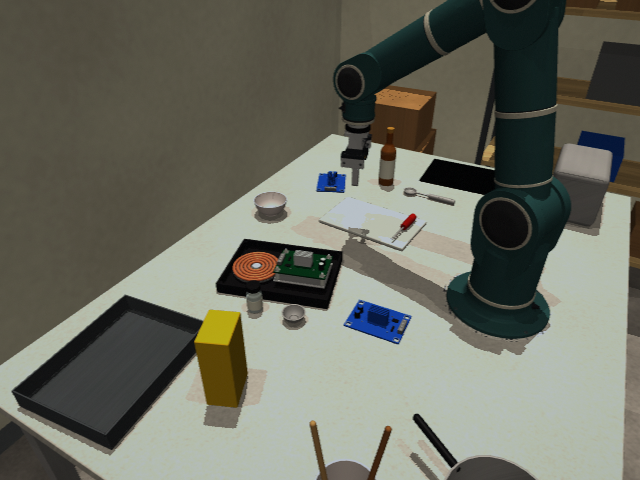

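```bash
python3 -c "
from rig import robot
print(robot.job_done(), robot.observe()['time_s'])"
```

```text
the job is handed in; nothing more can be done
the job is handed in; nothing more can be done
```

The control board is refitted on the four posts with its terminal strip on the coil side, released, and the job is handed in at about 30.5 s of the 72 s allowed. No verdict is reported, so this rests on my own checks.

- **Placing:** I gripped the board by the heat sink and carried it to the hob. The two cameras disagreed by about 4 mm in y on the post positions. I settled it by comparing holes and tips directly in the side view at close height. All four tips then showed centred in their holes before I let the board down onto the barbs.
- **Pressing:**

| Corner | What I felt | Highest force read |
|---|---|---|
| a | Clicked, force dropped from 7.7 to 4.5 N | 7.7 N |
| b | No drop seen; it already sat about 57 mm above the table, near fully home | 12.5 N |
| c | Clicked, force dropped from 11.0 to 6.7 N | 11.0 N |
| d | No drop seen; it stood proud right after c and sat about 55 mm above the table (fully home) | 12.0 N |

- **Not felt directly:** I never felt b and d click. I judged them clicked from their heights and the pictures; b probably went with a, and d with c.
- **Plate travel:** I did not measure it. From the tool's travel after contact, I estimate it sank about 10–11 mm at most.
- **Final check:** in the last side view all four posts stood equally proud and the board looked flat. The gripper was clear of everything. In the last two views nothing else seemed to have moved; I compared these by eye, not by measurement.

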